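# Load a sample bar into the V-block holder and clamp it

## Robot

A 6-joint arm with a two-finger parallel gripper is mounted at the origin on the work surface. World frame = base frame: x ahead of the robot, y to its left, z up, the work surface at z = 0. Lengths are in m, angles in rad, forces in N, time in s.
With the tool pointing down it reaches from about 0.275 to 0.975 m from the base axis. Payload 8.4 kg.
Tool frame: the origin (TCP) lies between the finger pads; the fingertips stand 14 mm ahead of it and the grasp point (between the pads) lies 5 mm behind it; z points along the fingers, y is the direction in which the jaws open and shut (so a half turn about z gives the same grasp; the last joint's range is limited). The gripper opens to 92 mm and grips with 3 to 60 N. Pads are 20 mm wide; open, the fingers measure 128 mm over their backs; the gripper's body (75 mm by 189 mm) begins 69 mm behind the grasp point.
Start: joints at [1.136, 0.353, 1.633, -0, 1.155, -0.002], TCP at [0.262, 0.567, 0.229] pointing down, gripper open.
Joint ranges: [-2.63, 2.63], [-0.92, 2.1], [0.06, 2.66], [-1.3, 4.44], [0, 2.69], [-3.02, 3.02]. Speed limits (rad/s): [2.22, 2.22, 2.79, 3.14, 3.14, 3.14].

## Interface

Orientations are given as a rotation vector (axis times angle).
In Python, from workcell import bot gives the robot as it stands.
- The arm moves only by the shell command python3 -m pendant 'ROWS' [FORCE]. ROWS is JSON, a list of rows, each a list of 3 entries, a list of its own where there are three numbers: the shift along the tool's x, y, z in mm, then the turn, a rotation vector about the tool's x, y, z in rad, then the finger opening in mm, from 0 to 91.9. In form: [[[dx, dy, dz], [ax, ay, az], gripper], ...]. A call has 1 to 12 rows; each row is the pose to reach, as a shift and turn from the pose commanded when the call began, along the tool's axes at that moment; what a row does not reach only later rows make up. A row lasts 1/12 s, in which the tool goes at most 41.7 mm and 7.16 degrees, less where a joint would pass 70% of its speed; a pose out of reach is approached as far as the arm can. A call with a gripper value outside its range is refused whole. The fingers move at their own pace and stop on an object; FORCE is the grip in N (left out, the last holds). Time passes only in rows, so rows that repeat a pose let the fingers close. It gives the time, the measured TCP pose, the force and the opening at its end, in the units of the state.
- bot.state(): the state, without advancing time (a new reading comes with each control period).
- bot.camera(name): name is "scene" or "top"; returns the picture (384x512x3 uint8, red, green, blue); there is no depth.
- bot.camera_info(name): a dict with "camera_matrix" (3x3 intrinsics, pixels), "R" (3x3) and "t" (3): a world point X has camera coordinates R X + t. Camera axes: x right, y down, z forward; pixel columns grow to the right and rows downward; lengths in m; the calibration is good to about 2 mm. A picture is of the moment at which its call begins. camera_info takes no time and is no camera call.
- bot.sign_off(): hands the job in, once; it reports no verdict.
The state is a dict: "time": time; "joint_pos": joint angles; "qd": joint speeds; "joint_efforts": joint torques, N m; "eef_pos": TCP position; "orientation": TCP orientation; "wrist_force": force on the tool from outside, world axes, zero at the start; "torque": the same for the moment, N m; "gripper_width": finger opening in m.
Only numpy, scipy, OpenCV 4.12 (cv2) and the standard library are available. Lean on these libraries where they do the work, as an engineer would, in place of code of your own. Each camera call takes 0.05 s, during which the arm holds its last target.

## Task

Lower the thick aluminium bar gently into the two V-blocks of the holder, without dropping it, so that it settles in both Vs. Then slide it along the Vs and press it firmly home against the end stop for half a second (5 to 15 N), its spring pin fully in and staying in; last, swing the clamp arm over and press its handle down so that the rubber pad stays pressing on the bar. Never press on the bar with 30 N or more, and leave the thin bar and the other things where they are.

Things in the scene. Friction and masses are not known exactly. Their poses are not given: they have to be found in the camera images.
- bar: the thick bar: plain round aluminium, diameter 30, length 200, 0.27 to 0.5 kg, both ends alike. Origin at its middle on the axis, y along the axis. Starts lying in the two notches of a low grey plastic rest (notches 124 apart, 14 wide; base strip 34 x 150, 6 high), axis 34 above the table, free between the notches.
- thin_bar: bystander: a thinner aluminium bar, diameter 18, length 200, on an identical rest. Origin at its middle, y along the axis. Leave it.
- holder: the fixed holder: base plate 110 (x) by 215 (y -87 to +127), 12 high, with two steel V-blocks at y -62 and +62, each 62 wide, 34 long; 90 degree V along y, mouth 48 wide at height 55. Between them a free gap of 90 for the fingers, floor at height 12. Origin on the table under the V line, midway between the blocks; x across, y along the V to the end stop, z up. Beyond y -87 nothing stands.
- v_blocks: the holder's pair of V-blocks, fixed to it: origin and axes as the holder's, that is on the table midway between the two blocks. When the thick bar is seated its axis is on the V line, 52 above the table (x 0, z 52), and its top is at 67.
- stop: the end stop at the holder's +y end: bracket plate 44 wide, 72 high; from it a steel screw with a flat disc face (diameter 22) points to holder -y, in its middle a brass spring pin (diameter 8, stands out 3, 1.4 N when flush). Origin on the plate's front at holder (0, 117, 52). The disc face is set 8 to 22 in front of it, different each time and not measured: find it by feel.
- clamp (a joint): angle of the clamp arm in rad: 0 level, its pad then just on the seated thick bar; grows as it opens, 1.57 straight up; starts at 1.65 to 1.9, leaning outward (holder +x). Friction (0.25 N m) keeps it wherever it is left, so it keeps pressing once pressed down. Arm 16 wide, 10 thick; rubber pad 18 x 18 on its underside, 44 from the hinge.
- clamp_hinge (a point): centre of the clamp's hinge, at holder (44, 62, 77), on the +x side of the +y V-block; the hinge axis lies along the holder's y.
- clamp_handle (a point): middle of the arm's black cross handle, diameter 16, 30 long along the holder's y, 92 from the hinge. To close, push it over towards holder -x, then ride on top of it with closed fingers along its arc (pressing straight down above 0.5 rad jams it) and press slowly; it takes 3 N to move, and each newton more puts 2 N under the pad.
- jar: bystander: squat amber jar, diameter 44, 60 high, origin under its centre
- vial: bystander: small glass vial with black cap, diameter 28, 45 high, origin under its centre
- beaker: bystander: glass beaker, diameter 68, 85 high, origin under its centre
- wash_bottle: bystander: white wash bottle with red cap, diameter 66, 160 high, origin under its centre
- driver: bystander: screwdriver lying flat
Mind the look-alikes: they are no part of the job. What is shaped like the bar but purple is not meant.

How it is judged:
By the outcome, as a careful person would: the job done as asked, in the order asked, and still so for the second after the job is handed in, with the robot touching nothing.
It also fails if it takes over 72 s, if anything falls off the work surface, if the arm or the gripper's body presses on something with over 40 N, if the wrist force passes 120 N, or if a joint passes its speed limit or range.

## Working session

There is one attempt and no reset: what is moved stays moved. The work goes in short steps, Python scripts to look and compute and a shell command to move; the robot and the scene stay as the last step left them, time stands still between calls to the robot, and variables do not carry over. Pictures are saved under pics/ and viewed, and the job is handed in when it is done.

```bash
ls; mkdir -p pics; python3 - <<'E'
from workcell import bot
import cv2,numpy as np
np.set_printoptions(precision=4,suppress=True)
for n in("scene","top"):
    im=bot.camera(n); cv2.imwrite(f"pics/{n}0.png",cv2.resize(im[:,:,::-1],(800,600),interpolation=cv2.INTER_CUBIC))
    np.save(f"pics/{n}0.npy",im)
    i=bot.camera_info(n); print(n,i["camera_matrix"],i["R"],i["t"])
print(bot.state())
E
```

```text
pics
scene [[442.9532   0.     262.1486]
 [  0.     442.9532 194.0826]
 [  0.       0.       1.    ]] [[ 0.5783  0.8158 -0.005 ]
 [ 0.5962 -0.4269 -0.6799]
 [-0.5568  0.3902 -0.7333]] [-0.273  -0.2449  1.5229]
top [[450.988    0.     261.5013]
 [  0.     450.988  183.9114]
 [  0.       0.       1.    ]] [[ 0.0289 -0.9995 -0.0129]
 [-0.9934 -0.0273 -0.1116]
 [ 0.1112  0.0161 -0.9937]] [-0.035   0.4789  1.6365]
{'time': 0.1, 'joint_pos': array([ 1.1356,  0.3535,  1.634 , -0.    ,  1.1552, -0.0024]), 'qd': array([ 0.0005, -0.0022, -0.0019,  0.0001, -0.0006, -0.0003]), 'joint_efforts': array([ -0.0014, -59.4906, -33.4931,   0.0697,   0.0184,  -0.    ]), 'eef_pos': array([0.262, 0.567, 0.228]), 'orientation': array([-0.6745, -3.0681,  0.0018]), 'wrist_force': array([-0.4152, -0.4793, -0.5423]), 'torque': array([0.0268, 0.0237, 0.024 ]), 'gripper_width': 0.0918306576194446}
```

View pics/scene0.png

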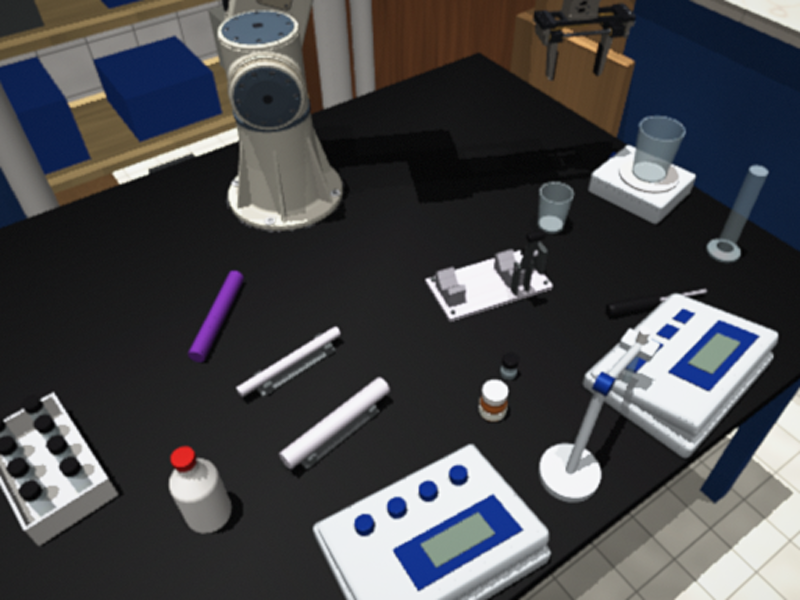

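View pics/top0.png

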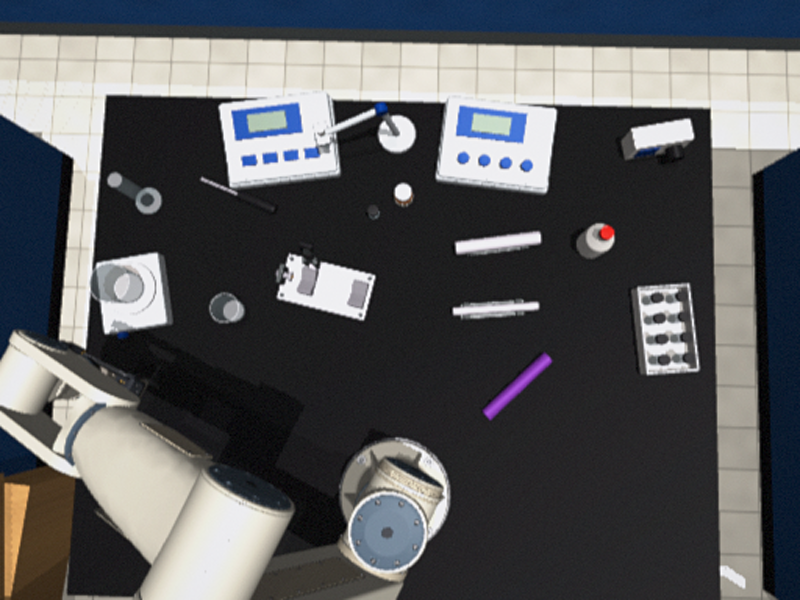

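The scene view shows the thick bar at about (335,422), the thin bar at (290,362) and the holder at (488,284). In the top view (800x600 scale) the thick bar is at (497,243) and the holder at (326,286), with the clamp and stop at its left end. Next I'll measure them.

```bash
cat > h.py <<'E'
import numpy as np,cv2
from workcell import bot
np.set_printoptions(precision=4,suppress=True)
def cam(n):
    i=bot.camera_info(n); return np.array(i["camera_matrix"]),np.array(i["R"]),np.array(i["t"])
def ray(n,uv):
    K,R,t=cam(n); return -R.T@t, R.T@np.linalg.inv(K)@np.array([uv[0],uv[1],1.])
def onz(n,uv,z):
    o,d=ray(n,uv); return o+d*(z-o[2])/d[2]
def proj(n,X):
    K,R,t=cam(n); p=K@(R@np.array(X)+t); return p[:2]/p[2]
E
python3 - <<'E'
from h import *
im=np.load("pics/top0.npy"); sc=np.load("pics/scene0.npy")
def comp(im,roi,name,z):
    x0,y0,x1,y1=roi
    g=im[y0:y1,x0:x1].min(2); m=(g>110).astype(np.uint8)
    n,l,s,c=cv2.connectedComponentsWithStats(m)
    for k in range(1,n):
        if s[k,4]>150:
            cn,_=cv2.findContours((l==k).astype(np.uint8),0,1)
            r=cv2.minAreaRect(cn[0]); b=cv2.boxPoints(r)+[x0,y0]
            print(name,s[k],r[1],r[2]); 
            for p in b: print("  ",p,onz(name,p,z))
            print(" c",onz(name,b.mean(0),z))
comp(im,(280,140,355,170),"top",.034)
comp(im,(280,185,355,210),"top",.034)
comp(im,(170,155,245,210),"top",.012)
cv2.imwrite("pics/hz.png",cv2.resize(im[150:212,170:250,::-1],None,fx=9,fy=9,interpolation=cv2.INTER_CUBIC))
cv2.imwrite("pics/hs.png",cv2.resize(sc[145:210,265:360,::-1],None,fx=8,fy=8,interpolation=cv2.INTER_CUBIC))
cv2.imwrite("pics/bs.png",cv2.resize(sc[195:310,145:260,::-1],None,fx=5,fy=5,interpolation=cv2.INTER_CUBIC))
cv2.imwrite("pics/bt.png",cv2.resize(im[140:210,280:355,::-1],None,fx=8,fy=8,interpolation=cv2.INTER_CUBIC))
E
```

```text
top [ 11   8  55  15 493] (10.109734535217285, 54.45179748535156) 82.64761352539062
   [290.7789 154.2866] [ 0.592  -0.1266  0.034 ]
   [344.783  147.3183] [ 0.6234 -0.3254  0.034 ]
   [346.0768 157.3449] [ 0.586  -0.3305  0.034 ]
   [292.0727 164.3132] [ 0.5547 -0.1322  0.034 ]
 c [ 0.589  -0.2287  0.034 ]
top [ 10   7  55  12 434] (9.6183500289917, 54.36149978637695) 85.91438293457031
   [289.5431 194.6041] [ 0.4424 -0.1253  0.034 ]
   [343.7665 190.731 ] [ 0.4621 -0.323   0.034 ]
   [344.4518 200.3249] [ 0.427  -0.3258  0.034 ]
   [290.2284 204.198 ] [ 0.4073 -0.1286  0.034 ]
 c [ 0.4347 -0.2257  0.034 ]
top [   7    7   63   43 1643] (57.723480224609375, 30.074417114257812) 14.03624439239502
   [176.5294 190.8824] [0.4466 0.2942 0.012 ]
   [183.8235 161.7059] [0.5571 0.2723 0.012 ]
   [239.8235 175.7059] [0.5099 0.0605 0.012 ]
   [232.5294 204.8824] [0.4003 0.0838 0.012 ]
 c [0.4782 0.1775 0.012 ]
```

View pics/hz.png

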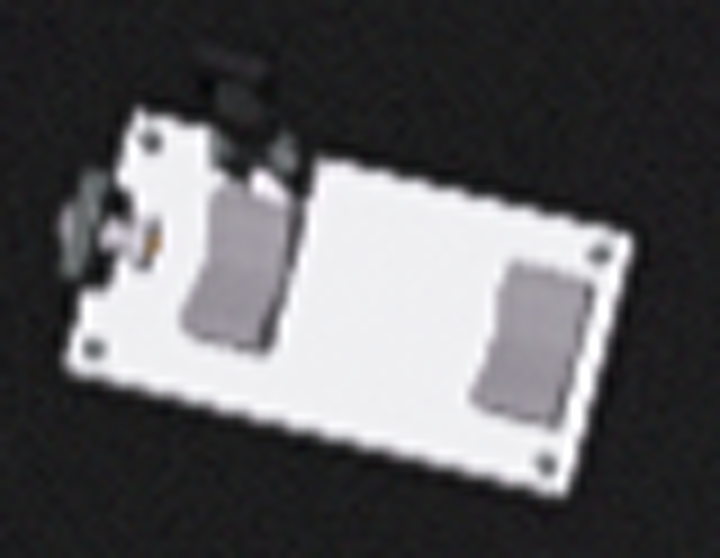

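View pics/hs.png

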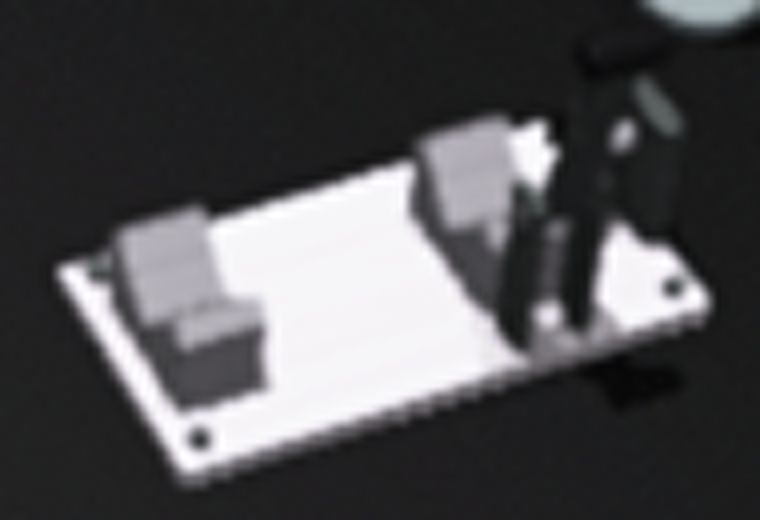

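View pics/bs.png

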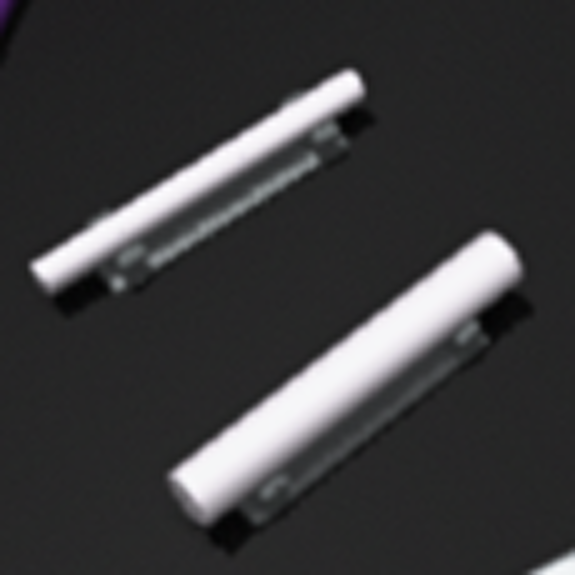

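View pics/bt.png

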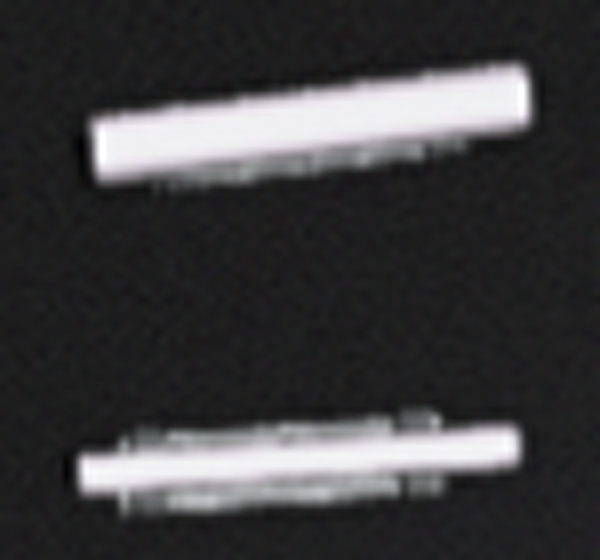

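```bash
python3 - <<'E'
from h import *
H=[(55,127),(55,-87),(-55,-87),(-55,127)]
topc=[(137,108),(635,235),(565,497),(65,372)]
# scene zoom: (740,305)?: +x+y corner (708,300); +x-y (188,478); -x-y (60,268); -x+y (545,120)
scc=[(710,298),(188,474),(58,268),(548,120)]
P={}
for n,cs,f,o in(("top",topc,9,(170,150)),("scene",scc,8,(265,145))):
    pts=[onz(n,((u+.5)/f-.5+o[0],(v+.5)/f-.5+o[1]),.012)[:2] for u,v in cs]
    P[n]=np.array(pts)
    A=np.array(H)/1e3; B=P[n]; ca,cb=A.mean(0),B.mean(0)
    M=(A-ca).T@(B-cb); th=np.arctan2(M[0,1]-M[1,0],M[0,0]+M[1,1])
    R=np.array([[np.cos(th),-np.sin(th)],[np.sin(th),np.cos(th)]]); t=cb-R@ca
    print(n,"holder",t,th,"res",(A@R.T+t-B)*1e3)
# bar
for n in("top","scene"):
    im=np.load(f"pics/{n}0.npy")
    roi=(280,140,355,172) if n=="top" else (172,230,260,310)
    x0,y0,x1,y1=roi
    g=cv2.resize(im[y0:y1,x0:x1].min(2),None,fx=4,fy=4,interpolation=cv2.INTER_CUBIC)
    for th in(125,):
        m=(g>th).astype(np.uint8)
        k,l,s,c=cv2.connectedComponentsWithStats(m); j=1+np.argmax(s[1:,4])
        cn,_=cv2.findContours((l==j).astype(np.uint8),0,1); r=cv2.minAreaRect(cn[0])
        b=(cv2.boxPoints(r)+.5)/4-.5+[x0,y0]
        print(n,th,r[1],b.tolist())
        # mid of short ends
        e=[np.linalg.norm(b[i]-b[(i+1)%4]) for i in range(4)]
        i=int(np.argmin(e[:2])); ends=[(b[i]+b[i+1])/2,(b[(i+2)%4]+b[(i+3)%4])/2]
        E=[onz(n,p,.034) for p in ends]; print(" ends",E,"len",np.linalg.norm(E[0]-E[1]),"mid",(E[0]+E[1])/2)
# check handle
print([proj("top",(0.478,0.178,0.012)),proj("scene",(0.478,0.178,0.012))])
E
```

```text
top holder [0.4744 0.157 ] -0.22043171733351744 res [[-1.9365  0.1152]
 [-1.0554  0.6565]
 [ 1.0623 -0.3932]
 [ 1.9296 -0.3785]]
scene holder [0.4771 0.1554] -0.20469140504615727 res [[-0.3531 -1.5572]
 [-0.5388 -1.2219]
 [ 1.3613 -2.1555]
 [-0.4694  4.9346]]
top 125 (40.142303466796875, 220.57162475585938) [[290.6206636428833, 154.21597862243652], [345.3196563720703, 147.23313283920288], [346.5904769897461, 157.18792152404785], [291.89148712158203, 164.17076683044434]]
 ends [array([ 0.6052, -0.3299,  0.034 ]), array([ 0.5737, -0.1288,  0.034 ])] len 0.20356920775040593 mid [ 0.5894 -0.2293  0.034 ]
scene 125 (46.149375915527344, 328.1274719238281) [[178.1508560180664, 289.36985778808594], [242.95494079589844, 239.07415580749512], [250.0287628173828, 248.18850708007812], [185.22467803955078, 298.4842071533203]]
 ends [array([ 0.5747, -0.1215,  0.034 ]), array([ 0.6071, -0.3255,  0.034 ])] len 0.20652017421378052 mid [ 0.5909 -0.2235  0.034 ]
[array([208.0306, 183.3532]), array([312.096 , 179.2648])]
```

```bash
python3 - <<'E'
from h import *
im=np.load("pics/top0.npy"); sc=np.load("pics/scene0.npy")
for n in("top","scene"):
    K,R,t=cam(n); print(n,"centre",-R.T@t)
f=6
def edge(n,im,p,q,off,pol):
    # p,q in px; sample profiles normal to pq, find half-level crossing by max gradient
    g=cv2.GaussianBlur(im.min(2).astype(np.float32),(0,0),.6)
    p,q=np.array(p,float),np.array(q,float); d=(q-p)/np.linalg.norm(q-p); nn=np.array([-d[1],d[0]])
    s=np.arange(-3.5,3.6,.1); out=[]
    for a in np.linspace(0,1,25):
        c=p+a*(q-p)
        xy=(c+s[:,None]*nn).astype(np.float32)
        pr=cv2.remap(g,xy[:,0].reshape(1,-1),xy[:,1].reshape(1,-1),cv2.INTER_LINEAR)[0]
        gr=np.abs(np.gradient(pr)); w=gr**2; out.append(c+(w*s).sum()/w.sum()*nn)
    out=np.array(out,np.float32)
    l=cv2.fitLine(out,cv2.DIST_HUBER,0,.01,.01).ravel()
    r=np.abs((out-l[2:])@np.array([-l[1],l[0]])).max()
    return l,r
def z2(n,l):
    a=onz(n,l[2:]-l[:2]*15,.012)[:2]; b=onz(n,l[2:]+l[:2]*15,.012)[:2]; return a,b
def px(c,f,o): return ((c[0]+.5)/f-.5+o[0],(c[1]+.5)/f-.5+o[1])
T=lambda c:px(c,9,(170,150)); S=lambda c:px(c,8,(265,145))
E={"top":{"-x":(T((100,380)),T((535,490))),"+x":(T((330,160)),T((610,228))),"-y":(T((628,258)),T((572,475))),"+y":(T((72,355)),T((88,295)))},
"scene":{"-x":(S((225,213)),S((410,160))),"+x":(S((210,467)),S((690,305))),"-y":(S((68,285)),S((175,460)))}}
for n in E:
    I=im if n=="top" else sc; L={}
    for k,(p,q) in E[n].items():
        l,r=edge(n,I,p,q,0,0); a,b=z2(n,l); d=(b-a)/np.linalg.norm(b-a); L[k]=(a,d)
        th=np.arctan2(-d[0],d[1]) if 'x' in k else np.arctan2(d[1],d[0])
        th=(th+np.pi/2)%np.pi-np.pi/2
        print(n,k,"res",r,"yaw",th)
    def inter(A,B):
        M=np.c_[A[1],-B[1]]; s=np.linalg.solve(M,B[0]-A[0]); return A[0]+s[0]*A[1]
    c1=inter(L["+x"],L["-y"]);c2=inter(L["-x"],L["-y"]); print(" -y corners",c1,c2,np.linalg.norm(c1-c2))
    mid=(c1+c2)/2; 
    ths=[-.215]
    for th in(-.22,-.21): print("  origin",th,mid+.087*np.array([-np.sin(th),np.cos(th)]))
# bar edges top
for nm,p,q in(("hi",(95,117),(520,66)),("lo",(100,184),(525,128)),):
    P=lambda c:px(c,8,(280,140))
    l,r=edge("top",im,P(p),P(q),0,0); a=onz("top",l[2:],.034);b=onz("top",l[2:]+l[:2]*10,.034); d=b-a; print("bar",nm,r,"yaw",(np.arctan2(-d[0],d[1])+1.57)%3.1416-1.57, a, "x at y=-.228:",a[0]+(-.228-a[1])*d[0]/d[1])
for nm,p,q in(("L",(92,122),(98,180)),("R",(526,70),(531,124))):
    l,r=edge("top",im,P(p),P(q),0,0); print(nm,r,onz("top",l[2:],.034))
E
```

```text
top centre [ 0.2948 -0.0482  1.6792]
scene centre [ 1.1519 -0.4761  0.9488]
top -x res 0.10793801 yaw -0.22030519654077274
top +x res 0.17483291 yaw -0.2216625086730062
top -y res 0.3389734 yaw -0.21781784839586638
top +y res 0.25557226 yaw -0.13843283489925673
 -y corners [0.5102 0.061 ] [0.401  0.0852] 0.11189625169960765
  origin -0.22 [0.4746 0.158 ]
  origin -0.21 [0.4737 0.1582]
scene -x res 0.54221797 yaw -0.2199608824266719
scene +x res 0.94348526 yaw -0.2189678081904185
scene -y res 0.6729655 yaw -0.2350447480522042
 -y corners [0.5149 0.0598] [0.4042 0.0863] 0.1138765604776753
  origin -0.22 [0.4785 0.158 ]
  origin -0.21 [0.4777 0.1582]
bar hi 0.42254138 yaw 0.1541097921248178 [ 0.607  -0.2276  0.034 ] x at y=-.228: 0.607101250009288
bar lo 0.9848738 yaw 0.14906578100439072 [ 0.5749 -0.2199  0.034 ] x at y=-.228: 0.5761709681296147
L 0.16164654 [ 0.5778 -0.1284  0.034 ]
R 0.3285861 [ 0.606 -0.329  0.034]
```

```bash
cat >> h.py <<'E'
from scipy.spatial.transform import Rotation as Ro
def goal(x,y,z,yaw,tilt=None):
    s=bot.state(); R0=Ro.from_rotvec(s["orientation"])
    # tool y along (cos yaw,sin yaw), z down
    ty=np.array([np.cos(yaw),np.sin(yaw),0]); tz=np.array([0,0,-1.]); tx=np.cross(ty,tz)
    R1=Ro.from_matrix(np.c_[tx,ty,tz])
    d=R0.inv().apply(np.array([x,y,z])-s["eef_pos"])*1e3
    r=(R0.inv()*R1).as_rotvec()
    print("pos",s["eef_pos"],"t",s["time"],"F",s["wrist_force"],"w",s["gripper_width"],"SHIFT",d.round(1),"TURN",r.round(4))
HO=np.array([.4755,.158]); HY=-.220
def hold(x,y):  # holder mm -> world m
    c,s=np.cos(HY),np.sin(HY); return HO+np.array([c*x-s*y,s*x+c*y])/1e3
E
python3 - <<'E'
from h import *
c=np.array([.592,-.2285]); g=c+.010*np.array([np.sin(.153),-np.cos(.153)]); print(g)
goal(g[0],g[1],.15,.153)
E
```

```text
[ 0.5935 -0.2384]
pos [0.262 0.567 0.228] t 0.1 F [-0.4152 -0.4793 -0.5423] w 0.0918306576194446 SHIFT [-638.7 -592.    78.7] TURN [-0.0011  0.0006  0.985 ]
```

```bash
python3 -m pendant '[[[-15,-14,0],[0,0,0.03],91.9],[[-40,-37,0],[0,0,0.08],91.9],[[-68,-63,0],[0,0,0.14],91.9],[[-96,-89,0],[0,0,0.2],91.9],[[-124,-115,0],[0,0,0.26],91.9],[[-152,-141,0],[0,0,0.32],91.9],[[-180,-167,0],[0,0,0.38],91.9],[[-208,-193,0],[0,0,0.44],91.9],[[-236,-219,0],[0,0,0.5],91.9],[[-264,-245,0],[0,0,0.56],91.9],[[-292,-271,0],[0,0,0.62],91.9],[[-315,-292,0],[0,0,0.66],91.9]]'
python3 -c "
from h import *
goal(.5935,-.2384,.15,.153)"
```

```text
time: 1.1
eef_pos: [0.4259, 0.1678, 0.2285]
orientation: [1.637, 2.681, -0.001]
wrist_force: [0.3, 0.3, 0.3]
gripper_width: 0.0922
pos [0.4259 0.1678 0.2285] t 1.1 F [0.2548 0.2894 0.347 ] w 0.09219542795832802 SHIFT [-437.9  -36.5   78.7] TURN [-0.0002  0.0004  0.3215]
```

```bash
python3 -m pendant '[[[-20,-2,0],[0,0,0.03],91.9],[[-58,-5,0],[0,0,0.06],91.9],[[-96,-8,0],[0,0,0.1],91.9],[[-134,-11,0],[0,0,0.14],91.9],[[-172,-14,5],[0,0,0.18],91.9],[[-210,-17,15],[0,0,0.22],91.9],[[-248,-20,28],[0,0,0.26],91.9],[[-286,-24,40],[0,0,0.3],91.9],[[-324,-27,52],[0,0,0.3215],91.9],[[-362,-30,64],[0,0,0.3215],91.9],[[-400,-34,74],[0,0,0.3215],91.9],[[-430,-36,78.7],[0,0,0.3215],91.9]]'
python3 - <<'E'
from h import *
goal(.5935,-.2384,.15,.153)
for n in("top","scene"):
    im=bot.camera(n); np.save(f"pics/{n}1.npy",im)
    r=(270,120,370,190) if n=="top" else (150,150,270,310)
    cv2.imwrite(f"pics/{n}1.png",cv2.resize(im[r[1]:r[3],r[0]:r[2],::-1],None,fx=4,fy=4,interpolation=cv2.INTER_CUBIC))
E
```

```text
time: 2.1
eef_pos: [0.5911, -0.2307, 0.1479]
orientation: [-2.041, -2.386, 0.002]
wrist_force: [-0.6, -0.5, -0.5]
gripper_width: 0.0919
pos [ 0.5911 -0.2307  0.1479] t 2.1 F [-0.5956 -0.4915 -0.5178] w 0.09190592558645923 SHIFT [-8.   1.1 -2.1] TURN [-0.0019 -0.0007  0.0027]
```

View pics/scene1.png

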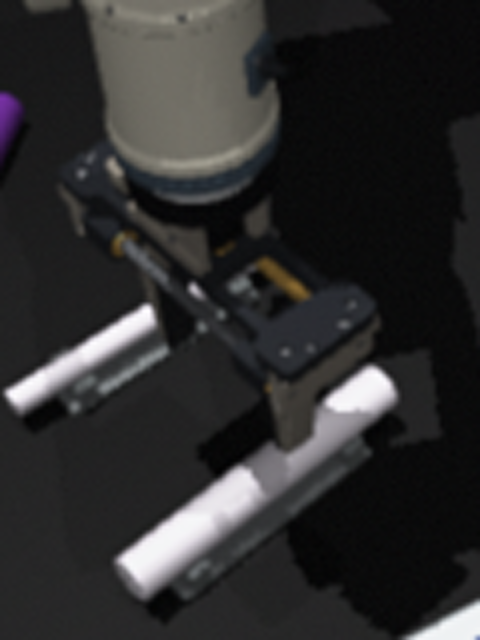

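The gripper straddles the bar with its yaw aligned, so I'll lower it.

```bash
python3 -m pendant '[[[-4,1,8],[0,0,0.002],91.9],[[-8,1,25],[0,0,0.002],91.9],[[-8,1,45],[0,0,0.002],91.9],[[-8,1,65],[0,0,0.002],91.9],[[-8,1,83],[0,0,0.002],91.9],[[-8,1,98],[0,0,0.002],91.9],[[-8,1,109],[0,0,0.002],91.9],[[-8,1,116],[0,0,0.002],91.9],[[-8,1,118],[0,0,0.002],91.9],[[-8,1,118],[0,0,0.002],91.9]]'
python3 -m pendant '[[[0,0,0],[0,0,0],60],[[0,0,0],[0,0,0],50],[[0,0,0],[0,0,0],42],[[0,0,0],[0,0,0],38],[[0,0,0],[0,0,0],36],[[0,0,0],[0,0,0],34],[[0,0,0],[0,0,0],32],[[0,0,0],[0,0,0],31]]' 4
```

```text
time: 3.03
eef_pos: [0.5935, -0.2355, 0.0317]
orientation: [-2.042, -2.386, 0.0]
wrist_force: [-0.1, 0.1, 0.6]
gripper_width: 0.092
time: 3.7
eef_pos: [0.5937, -0.236, 0.0319]
orientation: [2.043, 2.386, 0.0]
wrist_force: [-0.0, 0.7, -0.7]
gripper_width: 0.0405
```

```bash
python3 -m pendant '[[[-2.5,0,2.5],[0,0,0],38],[[-2.5,0,2.5],[0,0,0],35],[[-2.5,0,2.5],[0,0,0],32],[[-2.5,0,2.5],[0,0,0],31],[[-2.5,0,2.5],[0,0,0],30.5],[[-2.5,0,2.5],[0,0,0],30],[[-2.5,0,2.5],[0,0,0],29],[[-2.5,0,2.5],[0,0,0],28]]' 4; python3 -c "
from h import *
s=bot.state();print(s['wrist_force'],s['torque'],s['gripper_width'],s['eef_pos'])"
```

```text
time: 4.37
eef_pos: [0.5947, -0.2384, 0.0296]
orientation: [2.043, 2.386, 0.001]
wrist_force: [2.8, -0.1, 0.1]
gripper_width: 0.0299
[ 2.7793 -0.0781  0.1215] [ 0.0898 -0.5474 -0.0093] 0.02988777189541043 [ 0.5947 -0.2384  0.0296]
```

```bash
python3 -m pendant '[[[0,0.8,0],[0,0,0],26],[[0,0.8,0],[0,0,0],25],[[0,0.8,0],[0,0,0],25],[[0,0.8,-1],[0,0,0],25],[[0,0.8,-4],[0,0,0],25],[[0,0.8,-10],[0,0,0],25],[[0,0.8,-20],[0,0,0],25],[[0,0.8,-32],[0,0,0],25],[[0,0.8,-45],[0,0,0],25],[[0,0.8,-55],[0,0,0],25],[[0,0.8,-60],[0,0,0],25],[[0,0.8,-60],[0,0,0],25]]' 28; python3 - <<'E'
from h import *
s=bot.state();print(s['wrist_force'],s['torque'],s['gripper_width'],s['eef_pos'])
for n in("scene",):
    im=bot.camera(n); np.save(f"pics/{n}2.npy",im)
    r=(150,150,290,310)
    cv2.imwrite(f"pics/{n}2.png",cv2.resize(im[r[1]:r[3],r[0]:r[2],::-1],None,fx=3.6,fy=3.6,interpolation=cv2.INTER_CUBIC))
g=hold(0,-22); print(g); goal(g[0],g[1],.13,-.22)
E
```

```text
time: 5.37
eef_pos: [0.5959, -0.2387, 0.0915]
orientation: [2.041, 2.384, 0.002]
wrist_force: [-0.3, -0.8, -2.7]
gripper_width: 0.0293
[-0.2713 -0.8186 -2.7213] [-0.0898  0.0548  0.0499] 0.029304586750377434 [ 0.5959 -0.2387  0.0915]
[0.4707 0.1365]
pos [ 0.5954 -0.2385  0.0905] t 5.4167 F [-0.0047 -0.2401 -2.3371] w 0.029074855437080535 SHIFT [389.7 -65.4 -40. ] TURN [0.0017 0.0006 0.3745]
```

View pics/scene2.png

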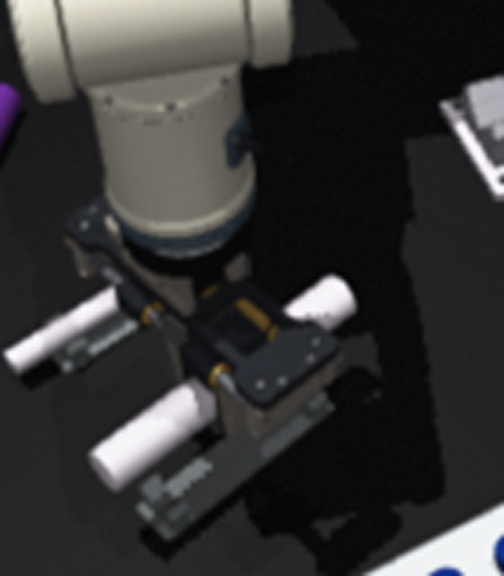

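```bash
sed -i 's/HO=np.array(\[.4755,.158\])/HO=np.array([.477,.158])/' h.py; python3 -m pendant '[[[8,-2,-6],[0,0,0.01],25],[[25,-5,-20],[0,0,0.03],25],[[48,-9,-34],[0,0,0.06],25],[[75,-13,-40],[0,0,0.09],25],[[105,-18,-42],[0,0,0.12],25],[[136,-23,-42],[0,0,0.15],25],[[167,-28,-42],[0,0,0.18],25],[[198,-33,-42],[0,0,0.21],25],[[227,-38,-42],[0,0,0.24],25],[[253,-43,-42],[0,0,0.27],25],[[274,-47,-42],[0,0,0.29],25],[[286,-49,-42],[0,0,0.3],25]]'; python3 - <<'E'
from h import *
g=hold(0,-22); print(g); goal(g[0],g[1],.13,-.22)
E
```

```text
time: 6.42
eef_pos: [0.5003, 0.039, 0.131]
orientation: [-2.376, -2.052, 0.002]
wrist_force: [0.0, 0.6, -3.4]
gripper_width: 0.0292
[0.4722 0.1365]
pos [0.5003 0.039  0.131 ] t 6.4167 F [ 0.0445  0.5951 -3.4435] w 0.029162569632491447 SHIFT [ 92.4 -42.    1.1] TURN [-0.002 -0.     0.074]
```

```bash
python3 -m pendant '[[[8,-4,0],[0,0,0.01],25],[[22,-10,0],[0,0,0.03],25],[[40,-18,0],[0,0,0.05],25],[[58,-26,0],[0,0,0.07],25],[[74,-33,0],[0,0,0.074],25],[[85,-38,0],[0,0,0.074],25],[[90,-41,0],[0,0,0.074],25],[[91,-42,0],[0,0,0.074],25],[[91,-42,0],[0,0,0.074],25]]'; python3 - <<'E'
from h import *
g=hold(0,-22); goal(g[0],g[1],.13,-.22)
for n in("top","scene"):
    im=bot.camera(n); np.save(f"pics/{n}3.npy",im)
    r=(160,130,260,220) if n=="top" else (230,90,370,210)
    cv2.imwrite(f"pics/{n}3.png",cv2.resize(im[r[1]:r[3],r[0]:r[2],::-1],None,fx=5.5,fy=5.5,interpolation=cv2.INTER_CUBIC))
E
```

```text
time: 7.17
eef_pos: [0.4737, 0.1329, 0.1313]
orientation: [-2.451, -1.966, 0.001]
wrist_force: [0.6, 0.4, -1.8]
gripper_width: 0.0293
pos [0.4737 0.1329 0.1313] t 7.1667 F [ 0.582   0.4042 -1.8493] w 0.029308905031352885 SHIFT [ 3.3 -2.3  1.3] TURN [-0.0004  0.0004  0.0013]
```

View pics/scene3.png

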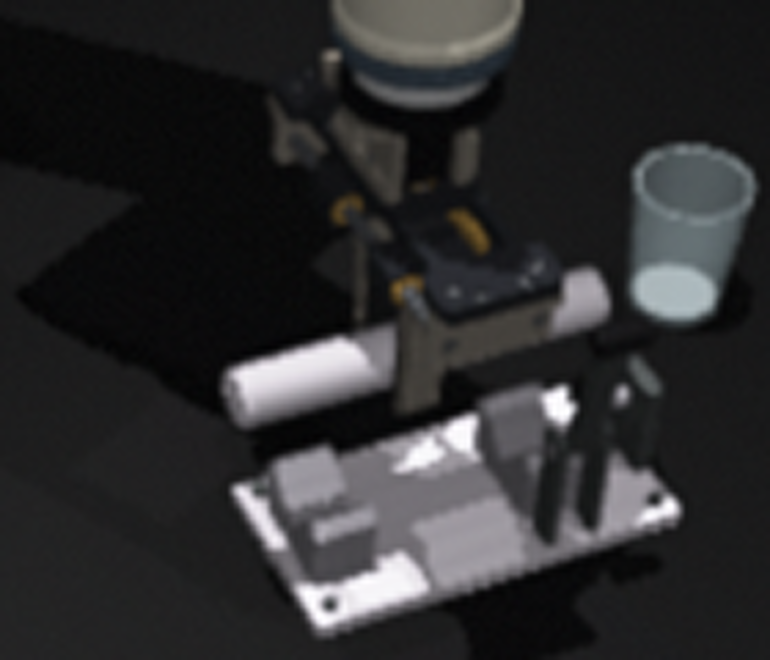

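View pics/top3.png

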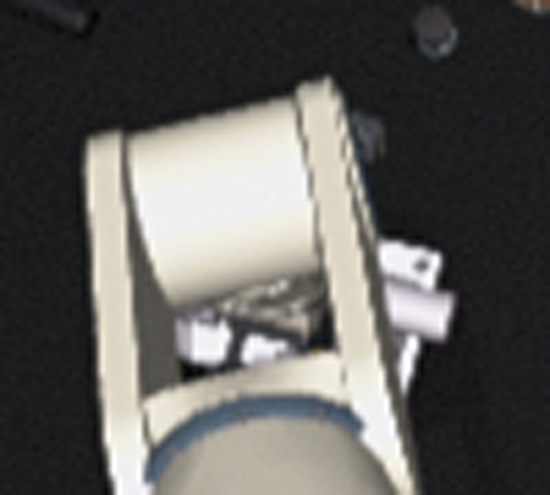

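```bash
python3 - <<'E'
from h import *
def inh(P):
    d=np.array(P[:2])-HO; c,s=np.cos(HY),np.sin(HY); return np.array([c*d[0]+s*d[1],-s*d[0]+c*d[1]])*1e3
s=bot.state(); print("tcp in holder",inh(s['eef_pos']))
z=s['eef_pos'][2]+.005
px=lambda c,o:((c[0]+.5)/5.5-.5+o[0],(c[1]+.5)/5.5-.5+o[1])
print("scene -y end face", inh(onz("scene",px((239,397),(230,90)),z)))
print("scene +y top far", inh(onz("scene",px((607,300),(230,90)),z)))
print("top -y end", inh(onz("top",px((448,316),(160,130)),z)))
# expected scene/top of bar axis at tcp, plus -y end at -107
E
```

```text
tcp in holder [  2.7885 -25.6505]
scene -y end face [   3.0024 -111.6343]
scene +y top far [10.1324 89.0205]
top -y end [   2.4828 -113.3885]
```

```bash
python3 -m pendant '[[[0,-1,4],[0,0,0],25],[[0,-2,12],[0,0,0],25],[[0,-2,24],[0,0,0],25],[[0,-2,36],[0,0,0],25],[[0,-2,48],[0,0,0],25],[[0,-2,58],[0,0,0],25],[[0,-2,66],[0,0,0],25],[[0,-2,71],[0,0,0],25],[[0,-2,74],[0,0,0],25],[[0,-2,75],[0,0,0],25],[[0,-2,75],[0,0,0],25]]'; python3 - <<'E'
from h import *
s=bot.state();print(s['wrist_force'],s['torque'],s['gripper_width'],s['eef_pos'])
E
```

```text
time: 8.18
eef_pos: [0.4722, 0.1334, 0.0564]
orientation: [2.451, 1.965, 0.0]
wrist_force: [0.3, 0.3, -3.0]
gripper_width: 0.029
[ 0.3405  0.2719 -3.0027] [-0.059   0.0575 -0.0324] 0.02898355869295952 [0.4722 0.1334 0.0564]
```

Now slow steps down, watching the force.

```bash
python3 -m pendant '[[[0,0,1],[0,0,0],25],[[0,0,2],[0,0,0],25],[[0,0,3],[0,0,0],25],[[0,0,4],[0,0,0],25],[[0,0,4],[0,0,0],25]]'; python3 -m pendant '[[[0,0,0.7],[0,0,0],25],[[0,0,1.4],[0,0,0],25],[[0,0,2],[0,0,0],25],[[0,0,2],[0,0,0],25]]'; python3 -m pendant '[[[0,0,0.5],[0,0,0],25],[[0,0,1],[0,0,0],25],[[0,0,1],[0,0,0],25]]'
```

```text
time: 8.6
eef_pos: [0.4721, 0.1334, 0.0523]
orientation: [2.451, 1.965, 0.0]
wrist_force: [0.4, 0.3, -2.4]
gripper_width: 0.0295
time: 8.93
eef_pos: [0.4721, 0.1333, 0.0503]
orientation: [-2.451, -1.965, 0.0]
wrist_force: [-0.2, -0.1, -1.9]
gripper_width: 0.0291
time: 9.18
eef_pos: [0.4721, 0.1333, 0.0493]
orientation: [-2.451, -1.965, 0.0]
wrist_force: [0.6, -0.9, -3.0]
gripper_width: 0.0297
```

```bash
python3 -m pendant '[[[0,0,0.3],[0,0,0],25],[[0,0,0.6],[0,0,0],25],[[0,0,0.6],[0,0,0],25]]'; python3 -m pendant '[[[0,0,0.3],[0,0,0],25],[[0,0,0.6],[0,0,0],25],[[0,0,0.6],[0,0,0],25]]'; python3 -m pendant '[[[0,0,0.3],[0,0,0],25],[[0,0,0.5],[0,0,0],25],[[0,0,0.5],[0,0,0],25]]'
```

```text
time: 9.43
eef_pos: [0.4721, 0.1333, 0.049]
orientation: [2.451, 1.965, 0.0]
wrist_force: [-1.7, 0.2, 2.8]
gripper_width: 0.0292
time: 9.68
eef_pos: [0.4721, 0.1334, 0.0489]
orientation: [2.451, 1.965, 0.0]
wrist_force: [-4.5, -1.6, 12.2]
gripper_width: 0.0294
time: 9.93
eef_pos: [0.4722, 0.1334, 0.0488]
orientation: [2.451, 1.965, 0.0]
wrist_force: [-7.1, -1.3, 18.9]
gripper_width: 0.0295
```

```bash
python3 -m pendant '[[[0,0,-1],[0,0,0],25],[[0,-0.6,-1.5],[0,0,0],25],[[0,-1.2,-1.5],[0,0,0],25],[[0,-1.2,-1.5],[0,0,0],25]]'; python3 -m pendant '[[[0,0,0.4],[0,0,0],25],[[0,0,0.8],[0,0,0],25],[[0,0,0.8],[0,0,0],25]]' ;python3 -m pendant '[[[0,0,0.2],[0,0,0],25],[[0,0,0.4],[0,0,0],25],[[0,0,0.4],[0,0,0],25]]'; python3 - <<'E'
from h import *
s=bot.state();print(s['wrist_force'],s['torque'],s['gripper_width'],s['eef_pos'])
E
```

```text
time: 10.27
eef_pos: [0.4707, 0.1336, 0.049]
orientation: [-2.451, -1.965, 0.0]
wrist_force: [-0.5, -0.2, -3.0]
gripper_width: 0.0293
time: 10.52
eef_pos: [0.4708, 0.1336, 0.0481]
orientation: [-2.451, -1.965, 0.0]
wrist_force: [0.1, -0.8, -2.7]
gripper_width: 0.0294
time: 10.77
eef_pos: [0.4709, 0.1336, 0.0479]
orientation: [-2.451, -1.965, 0.0]
wrist_force: [0.6, -0.3, -2.0]
gripper_width: 0.0291
[ 0.6179 -0.2691 -1.9702] [-0.083   0.0997  0.031 ] 0.029135283515233167 [0.4709 0.1336 0.0479]
```

```bash
python3 -m pendant '[[[0,0,0.15],[0,0,0],25],[[0,0,0.3],[0,0,0],25],[[0,0,0.3],[0,0,0],25]]' ;python3 -m pendant '[[[0,0,0.15],[0,0,0],25],[[0,0,0.3],[0,0,0],25],[[0,0,0.3],[0,0,0],25]]'; python3 - <<'E'
from h import *
s=bot.state();print(s['wrist_force'],s['torque'],s['gripper_width'],s['eef_pos'])
E
```

```text
time: 11.02
eef_pos: [0.4709, 0.1336, 0.0478]
orientation: [-2.451, -1.965, 0.0]
wrist_force: [-0.8, -0.5, 2.0]
gripper_width: 0.0294
time: 11.27
eef_pos: [0.4709, 0.1336, 0.0478]
orientation: [2.451, 1.965, -0.0]
wrist_force: [-2.9, -1.4, 6.3]
gripper_width: 0.0293
[-2.9273 -1.3791  6.2625] [-0.2193  0.4901  0.0392] 0.029286570331947166 [0.4709 0.1336 0.0478]
```

```bash
python3 -m pendant '[[[0,-0.3,0],[0,0,0],25],[[0,-0.4,0],[0,0,0],25]]' 10;python3 -m pendant '[[[0,0,0],[0,0,0],28],[[0,0,0],[0,0,0],30],[[0,0,0],[0,0,0],32],[[0,0,0],[0,0,0],34],[[0,0,0],[0,0,0],36],[[0,0,0],[0,0,0],36]]' 4; python3 - <<'E'
from h import *
s=bot.state();print(s['wrist_force'],s['torque'],s['gripper_width'],s['eef_pos'])
for n in("scene",):
    im=bot.camera(n); np.save(f"pics/{n}4.npy",im)
    r=(250,110,370,210)
    cv2.imwrite(f"pics/{n}4.png",cv2.resize(im[r[1]:r[3],r[0]:r[2],::-1],None,fx=6,fy=6,interpolation=cv2.INTER_CUBIC))
E
```

```text
time: 11.43
eef_pos: [0.4707, 0.1337, 0.0476]
orientation: [2.451, 1.965, 0.001]
wrist_force: [-0.9, -0.5, 2.5]
gripper_width: 0.0296
time: 11.93
eef_pos: [0.4707, 0.1337, 0.0473]
orientation: [2.451, 1.965, 0.0]
wrist_force: [0.2, 0.3, 0.3]
gripper_width: 0.0359
[0.1593 0.2999 0.314 ] [-0.0849  0.1022 -0.0109] 0.03588893800481946 [0.4707 0.1337 0.0473]
```

View pics/scene4.png

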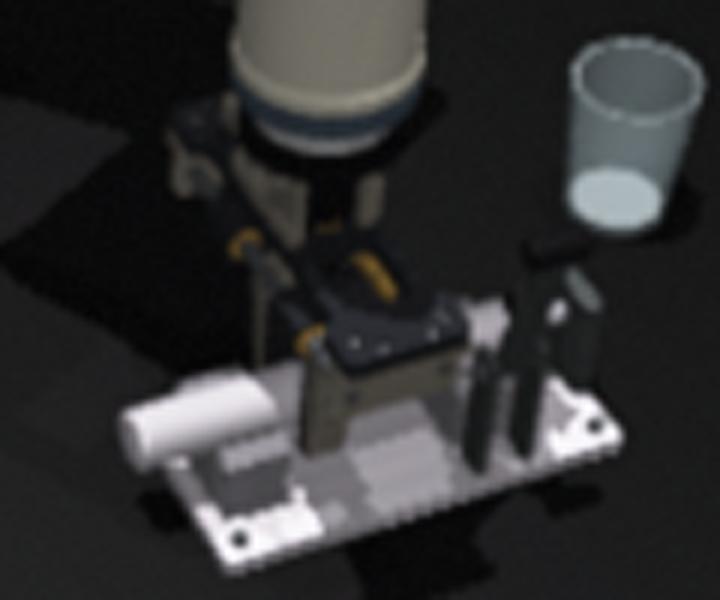

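The bar is seated at a TCP height of 0.047 and the wrist load is back to zero. I'll open, lift, move beyond the -y end and close the fingers to push.

```bash
python3 -m pendant '[[[0,0,0],[0,0,0],45],[[0,0,0],[0,0,0],55],[[0,0,0],[0,0,0],60],[[0,0,-5],[0,0,0],60],[[0,0,-18],[0,0,0],60],[[0,0,-34],[0,0,0],60],[[0,0,-48],[0,0,0],60],[[0,0,-56],[0,0,0],60],[[-8,0,-60],[0,0,0],60],[[-25,0,-60],[0,0,0],40],[[-50,0,-60],[0,0,0],20],[[-75,0,-60],[0,0,0],0]]' 20
python3 -m pendant '[[[-22,0,0],[0,0,0],0],[[-34,0,0],[0,0,0],0],[[-42,0,0],[0,0,0],0],[[-45,0,3],[0,0,0],0],[[-45,0,12],[0,0,0],0],[[-45,0,26],[0,0,0],0],[[-45,0,40],[0,0,0],0],[[-45,0,50],[0,0,0],0],[[-45,0,56],[0,0,0],0],[[-45,0,57],[0,0,0],0],[[-45,0,57],[0,0,0],0]]'
python3 - <<'E'
from h import *
def inh(P):
    d=np.array(P[:2])-HO; c,s=np.cos(HY),np.sin(HY); return np.array([c*d[0]+s*d[1],-s*d[0]+c*d[1]])*1e3
s=bot.state(); print(inh([.4707,.1337]),inh(s['eef_pos']),s['eef_pos'],s['gripper_width'],s['wrist_force'])
for n in("scene","top"):
    im=bot.camera(n); np.save(f"pics/{n}5.npy",im)
    r=(220,110,370,220) if n=="scene" else (160,130,280,230)
    cv2.imwrite(f"pics/{n}5.png",cv2.resize(im[r[1]:r[3],r[0]:r[2],::-1],None,fx=5,fy=5,interpolation=cv2.INTER_CUBIC))
E
```

```text
time: 12.98
eef_pos: [0.4535, 0.0596, 0.1072]
orientation: [-2.45, -1.967, 0.001]
wrist_force: [-0.1, -0.8, -0.1]
gripper_width: 0.0424
time: 13.9
eef_pos: [0.4442, 0.0169, 0.0499]
orientation: [-2.45, -1.965, 0.001]
wrist_force: [-0.3, 0.2, -0.1]
gripper_width: 0.0004
[ -0.8452 -25.0892] [  -1.1836 -144.8948] [0.4442 0.0169 0.0499] 0.00039703214275915895 [-0.2792  0.2282 -0.1187]
```

View pics/scene5.png

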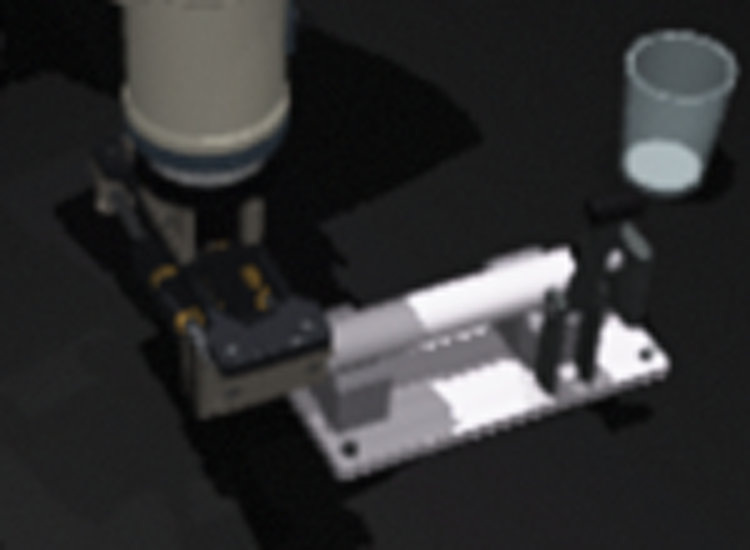

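View pics/top5.png

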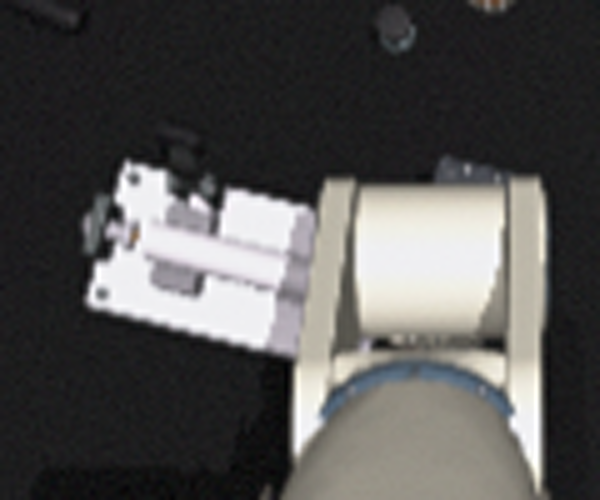

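```bash
python3 -m pendant '[[[3,0,0],[0,0,0],0],[[7,0,0],[0,0,0],0],[[11,0,0],[0,0,0],0],[[13,0,0],[0,0,0],0],[[14,0,0],[0,0,0],0],[[15,0,0],[0,0,0],0],[[16,0,0],[0,0,0],0]]'; python3 -m pendant '[[[0.7,0,0],[0,0,0],0],[[1.4,0,0],[0,0,0],0],[[2.1,0,0],[0,0,0],0],[[2.8,0,0],[0,0,0],0]]';python3 -m pendant '[[[0.7,0,0],[0,0,0],0],[[1.4,0,0],[0,0,0],0],[[2.1,0,0],[0,0,0],0],[[2.8,0,0],[0,0,0],0]]'
```

```text
time: 14.58
eef_pos: [0.448, 0.0323, 0.0504]
orientation: [2.451, 1.965, 0.0]
wrist_force: [0.2, -0.6, 0.1]
gripper_width: 0.0005
time: 14.92
eef_pos: [0.4485, 0.0349, 0.0504]
orientation: [-2.451, -1.965, 0.0]
wrist_force: [0.3, 1.3, -0.3]
gripper_width: 0.0007
time: 15.25
eef_pos: [0.4491, 0.0376, 0.0504]
orientation: [2.451, 1.965, -0.0]
wrist_force: [-0.7, -3.0, 0.0]
gripper_width: 0.0006
```

```bash
for i in 1 2 3 ; do python3 -m pendant '[[[0.5,0,0],[0,0,0],0],[[1,0,0],[0,0,0],0],[[1.5,0,0],[0,0,0],0]]' | grep -E "eef|force"; done
```

```text
eef_pos: [0.4494, 0.039, 0.0504]
wrist_force: [-0.1, -1.9, 0.8]
eef_pos: [0.4498, 0.0406, 0.0504]
wrist_force: [0.9, -2.1, 0.7]
eef_pos: [0.4501, 0.0421, 0.0504]
wrist_force: [-0.4, -3.0, 0.7]
```

```bash
for i in 1 2 3 4 5 6; do python3 -m pendant '[[[0.3,0,0],[0,0,0],0],[[0.6,0,0],[0,0,0],0]]' | grep -E "eef|force"; done
```

```text
eef_pos: [0.4503, 0.0427, 0.0504]
wrist_force: [-0.2, -4.0, 0.6]
eef_pos: [0.4504, 0.0432, 0.0504]
wrist_force: [0.4, -3.4, 1.4]
eef_pos: [0.4505, 0.0438, 0.0504]
wrist_force: [0.0, -2.4, 0.4]
eef_pos: [0.4506, 0.0444, 0.0504]
wrist_force: [-0.5, -2.9, 0.1]
eef_pos: [0.4508, 0.045, 0.0504]
wrist_force: [-0.7, -2.5, 0.0]
eef_pos: [0.4509, 0.0456, 0.0504]
wrist_force: [0.5, -3.6, 0.7]
```

```bash
for i in 1 2 3 4 5 ; do python3 -m pendant '[[[0.3,0,0],[0,0,0],0],[[0.6,0,0],[0,0,0],0]]' | grep -E "eef|force"; done
```

```text
eef_pos: [0.451, 0.0461, 0.0504]
wrist_force: [0.6, -4.5, 0.6]
eef_pos: [0.4511, 0.0467, 0.0504]
wrist_force: [-0.0, -4.4, 0.1]
eef_pos: [0.4513, 0.0473, 0.0504]
wrist_force: [-1.0, -4.2, 0.4]
eef_pos: [0.4514, 0.0479, 0.0504]
wrist_force: [-0.3, -4.6, 1.4]
eef_pos: [0.4515, 0.0484, 0.0504]
wrist_force: [0.4, -7.4, 0.4]
```

```bash
python3 -m pendant '[[[0.2,0,0],[0,0,0],0],[[0.2,0,0],[0,0,0],0]]' | grep -E "eef|force"; python3 -c "
from h import *
for i in range(1):
  s=bot.state();print(s['time'],s['wrist_force'],s['eef_pos'])"
```

```text
eef_pos: [0.4515, 0.0485, 0.0504]
wrist_force: [-0.3, -7.1, 1.0]
18.0 [-0.334  -7.1432  0.9919] [0.4515 0.0485 0.0504]
```

```bash
python3 -m pendant '[[[0.25,0,0],[0,0,0],0],[[0.25,0,0],[0,0,0],0]]' | grep -E "eef|force"
```

```text
eef_pos: [0.4515, 0.0485, 0.0504]
wrist_force: [-0.6, -8.7, 1.1]
```

```bash
python3 -m pendant '[[[0.25,0,0],[0,0,0],0],[[0.25,0,0],[0,0,0],0],[[0.25,0,0],[0,0,0],0]]' | grep -E "eef|force";python3 -m pendant '[[[0,0,0],[0,0,0],0],[[0,0,0],[0,0,0],0],[[0,0,0],[0,0,0],0],[[0,0,0],[0,0,0],0]]' | grep -E "eef|force"; python3 -m pendant '[[[0,0,0],[0,0,0],0],[[0,0,0],[0,0,0],0],[[0,0,0],[0,0,0],0],[[0,0,0],[0,0,0],0]]' | grep -E "eef|force"
```

```text
eef_pos: [0.4515, 0.0485, 0.0504]
wrist_force: [-0.7, -9.8, 2.6]
eef_pos: [0.4515, 0.0485, 0.0504]
wrist_force: [-0.8, -10.1, 2.0]
eef_pos: [0.4515, 0.0485, 0.0504]
wrist_force: [-0.6, -9.7, 1.6]
```

```bash
python3 -m pendant '[[[0.15,0,0],[0,0,0],0],[[0.25,0,0],[0,0,0],0],[[0.25,0,0],[0,0,0],0],[[0.25,0,0],[0,0,0],0],[[0.25,0,0],[0,0,0],0],[[0.25,0,0],[0,0,0],0],[[0.25,0,0],[0,0,0],0],[[0.25,0,0],[0,0,0],0],[[0.25,0,0],[0,0,0],0],[[0.25,0,0],[0,0,0],0]]' | grep -E "eef|force"
```

```text
eef_pos: [0.4516, 0.0486, 0.0504]
wrist_force: [-0.1, -11.0, 2.8]
```

```bash
for i in 1 2 3 4 5; do python3 -m pendant '[[[-0.2,0,0],[0,0,0],0],[[-0.4,0,0],[0,0,0],0]]' | grep -E "eef|force"; done; python3 -m pendant '[[[-0.5,0,0],[0,0,0],0],[[-1,0,0],[0,0,0],0],[[-1,0,0],[0,0,0],0],[[-1,0,0],[0,0,0],0],[[-1,0,0],[0,0,0],0]]' | grep -E "eef|force"; for i in 1 2 3 4 ; do python3 -m pendant '[[[0.2,0,0],[0,0,0],0],[[0.4,0,0],[0,0,0],0]]' | grep -E "eef|force"; done
```

```text
eef_pos: [0.4515, 0.0485, 0.0504]
wrist_force: [-0.3, -8.1, 0.4]
eef_pos: [0.4515, 0.0484, 0.0504]
wrist_force: [-0.1, -5.3, 0.6]
eef_pos: [0.4515, 0.0484, 0.0504]
wrist_force: [0.8, -1.1, -0.3]
eef_pos: [0.4515, 0.0482, 0.0504]
wrist_force: [0.4, 0.7, 0.5]
eef_pos: [0.4514, 0.0477, 0.0504]
wrist_force: [0.4, 0.5, -0.6]
eef_pos: [0.4511, 0.0465, 0.0504]
wrist_force: [0.0, 0.5, 0.5]
eef_pos: [0.4512, 0.0469, 0.0504]
wrist_force: [0.3, -0.0, 0.0]
eef_pos: [0.4513, 0.0473, 0.0504]
wrist_force: [0.3, -0.7, -0.7]
eef_pos: [0.4514, 0.0477, 0.0504]
wrist_force: [-0.2, 0.8, -0.1]
eef_pos: [0.4515, 0.0481, 0.0504]
wrist_force: [0.4, -0.3, -0.5]
```

The push face is free at 0.0481 and flush contact was at 0.0484, so the bar stayed home. Next is the clamp handle angle. In scene5 the handle is at zoom pixel (612,207), and in top5 near (180,138).

```bash
sed -i 's/HO=np.array(\[.477,.158\])/HO=np.array([.4762,.158])/' h.py; cat >> h.py <<'E'
def inh(P):
    d=np.array(P[:2])-HO; c,s=np.cos(HY),np.sin(HY); return np.array([(c*d[0]+s*d[1])*1e3,(-s*d[0]+c*d[1])*1e3,P[2]*1e3])
E
python3 -m pendant '[[[-1,0,0],[0,0,0],0],[[-5,0,-2],[0,0,0],0],[[-10,0,-10],[0,0,0],0],[[-12,0,-26],[0,0,0],0],[[-12,0,-48],[0,0,0],0],[[-12,0,-75],[0,0,0],0],[[-12,0,-102],[0,0,0],0],[[-12,0,-128],[0,0,0],0],[[-12,0,-148],[0,0,0],0],[[-12,0,-158],[0,0,0],0],[[-12,0,-160],[0,0,0],0]]'
python3 - <<'E'
from h import *
def plane(n,uv,y):
    o,d=ray(n,uv); a=inh(o); b=inh(o+d); b=b-a
    t=(y-a[1])/b[1]; return a+t*b
p=lambda c,o,f:((c[0]+.5)/f-.5+o[0],(c[1]+.5)/f-.5+o[1])
P=plane("scene",p((612,208),(220,110),5),62); print("scene handle",P,"ang",np.arctan2(P[2]-77,44-P[0]),np.hypot(P[2]-77,44-P[0]))
for a in(1.65,1.75,1.85): 
    z=77+92*np.sin(a); Q=inh(onz("top",p((180,138),(160,130),5),z/1e3)); print("top",a,44-92*np.cos(a),z,Q)
g=hold(0,62); print(g)
for n in("scene",):
    im=bot.camera(n); np.save(f"pics/{n}6.npy",im)
    r=(250,110,370,210)
    cv2.imwrite(f"pics/{n}6.png",cv2.resize(im[r[1]:r[3],r[0]:r[2],::-1],None,fx=6,fy=6,interpolation=cv2.INTER_CUBIC))
s=bot.state(); print(inh(s['eef_pos']),s['joint_pos'])
E
```

```text
time: 22.75
eef_pos: [0.4498, 0.0361, 0.2125]
orientation: [2.45, 1.963, 0.005]
wrist_force: [-0.1, 0.4, -0.2]
gripper_width: 0.0003
scene handle [ 63.3437  62.     162.4526] ang 1.7934118117320956 87.61463187267432
top 1.65 51.27912177021952 168.71158261776054 [ 61.2964  59.6322 168.7116]
top 1.75 60.398637119753275 167.5267071124022 [ 61.448   59.8679 167.5267]
top 1.85 69.3543027078552 165.4373186737276 [ 61.7154  60.2836 165.4373]
[0.4897 0.2185]
[   0.2846 -124.8299  211.4322] [ 0.0769  0.0965  2.01   -0.      1.0329  0.2967]
```

View pics/scene6.png

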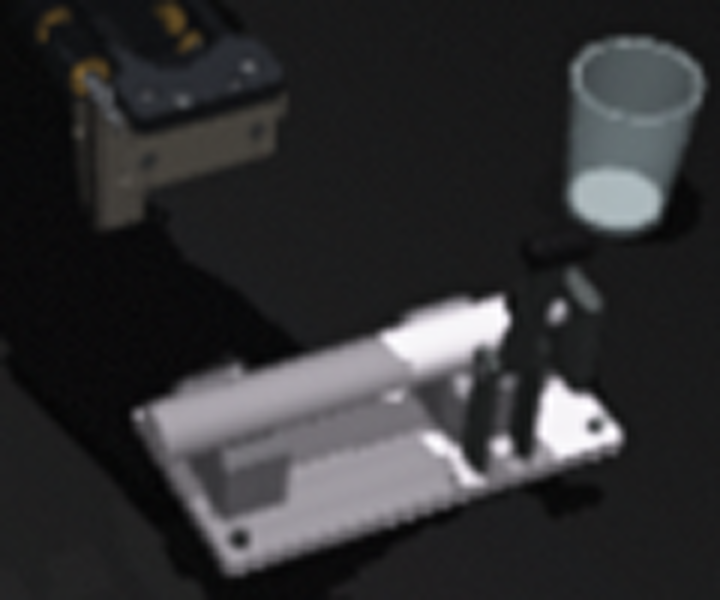

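```bash
python3 - <<'E'
from h import *
for a in(1.77,1.57,1.4,1.2,1.1,1.0,.9,.8,.7,.6,.5,.4,.3,.2,.1,0):
    H=np.array([44-92*np.cos(a),77+92*np.sin(a)]); C=H+8*np.array([np.sin(a),np.cos(a)])
    print(a,"H",H.round(1),"corner-TCP x,z",(C+[18,14]).round(1))
w=hold(108,62); goal(w[0],w[1],.222,-.22)
E
```

```text
1.77 H [ 62.2 167.2] corner-TCP x,z [ 88.  179.6]
1.57 H [ 43.9 169. ] corner-TCP x,z [ 69.9 183. ]
1.4 H [ 28.4 167.7] corner-TCP x,z [ 54.2 183. ]
1.2 H [ 10.7 162.7] corner-TCP x,z [ 36.1 179.6]
1.1 H [  2.3 159. ] corner-TCP x,z [ 27.4 176.6]
1.0 H [ -5.7 154.4] corner-TCP x,z [ 19.  172.7]
0.9 H [-13.2 149.1] corner-TCP x,z [ 11.1 168. ]
0.8 H [-20.1 143. ] corner-TCP x,z [  3.6 162.6]
0.7 H [-26.4 136.3] corner-TCP x,z [ -3.2 156.4]
0.6 H [-31.9 128.9] corner-TCP x,z [ -9.4 149.5]
0.5 H [-36.7 121.1] corner-TCP x,z [-14.9 142.1]
0.4 H [-40.7 112.8] corner-TCP x,z [-19.6 134.2]
0.3 H [-43.9 104.2] corner-TCP x,z [-23.5 125.8]
0.2 H [-46.2  95.3] corner-TCP x,z [-26.6 117.1]
0.1 H [-47.5  86.2] corner-TCP x,z [-28.7 108.1]
0 H [-48.  77.] corner-TCP x,z [-30.  99.]
pos [0.4492 0.0361 0.2114] t 22.8 F [-0.212  -1.0826 -1.2624] w 0.000511215759215144 SHIFT [186.8 107.8 -10.2] TURN [ 0.0021 -0.0006  0.0003]
```

```bash
python3 -m pendant '[[[4,8,-8],[0.002,0,0],0],[[15,25,-12],[0.002,0,0],0],[[32,48,-12],[0.002,0,0],0],[[52,72,-12],[0.002,0,0],0],[[75,92,-12],[0.002,0,0],0],[[100,103,-12],[0.002,0,0],0],[[128,107,-12],[0.002,0,0],0],[[152,108,-12],[0.002,0,0],0],[[172,108,-10],[0.002,0,0],0],[[183,108,-10],[0.002,0,0],0],[[187,108,-10],[0.002,0,0],0],[[187,108,-10],[0.002,0,0],0]]'
python3 - <<'E'
from h import *
s=bot.state(); print(inh(s['eef_pos']),s['joint_pos'])
w=hold(108,62); goal(w[0],w[1],.176,-.22)
E
```

```text
time: 23.8
eef_pos: [0.5944, 0.1955, 0.2192]
orientation: [-2.449, -1.965, 0.005]
wrist_force: [0.8, -0.3, 0.1]
gripper_width: 0.0004
[107.2053  62.3602 219.1582] [0.3148 0.3648 1.6383 0.001  1.1422 0.5329]
pos [0.5944 0.1955 0.2192] t 23.8 F [ 0.8383 -0.3285  0.1405] w 0.0004430174029447239 SHIFT [-0.3  0.9 43.2] TURN [-0.0036  0.0011  0.0015]
```

```bash
python3 -m pendant '[[[0,0,6],[-0.003,0,0.001],0],[[0,0,18],[-0.003,0,0.001],0],[[0,0,30],[-0.003,0,0.001],0],[[0,0,39],[-0.003,0,0.001],0],[[0,0,43],[-0.003,0,0.001],0],[[0,-1,43],[-0.003,0,0.001],0],[[0,-5,43],[-0.003,0,0.001],0],[[0,-9,43],[-0.003,0,0.001],0],[[0,-12,43],[-0.003,0,0.001],0]]'
for i in 1 2 3; do python3 -m pendant '[[[0,-1,0],[0,0,0],0],[[0,-2,0],[0,0,0],0],[[0,-3,0],[0,0,0],0]]' | grep -E "eef|force"; done; python3 - <<'E'
from h import *
s=bot.state(); print(inh(s['eef_pos']))
for n in("scene",):
    im=bot.camera(n); np.save(f"pics/{n}7.npy",im)
    r=(250,80,370,200)
    cv2.imwrite(f"pics/{n}7.png",cv2.resize(im[r[1]:r[3],r[0]:r[2],::-1],None,fx=5,fy=5,interpolation=cv2.INTER_CUBIC))
E
```

```text
time: 24.55
eef_pos: [0.5829, 0.1982, 0.1779]
orientation: [2.452, 1.963, 0.002]
wrist_force: [0.4, -0.1, -0.0]
gripper_width: 0.0005
eef_pos: [0.5803, 0.1988, 0.1778]
wrist_force: [0.2, 0.1, 0.3]
eef_pos: [0.5773, 0.1993, 0.1774]
wrist_force: [-0.4, 0.4, 0.6]
eef_pos: [0.5743, 0.1999, 0.1774]
wrist_force: [-0.2, -0.7, 0.2]
[ 86.5876  62.3361 177.3574]
```

View pics/scene7.png

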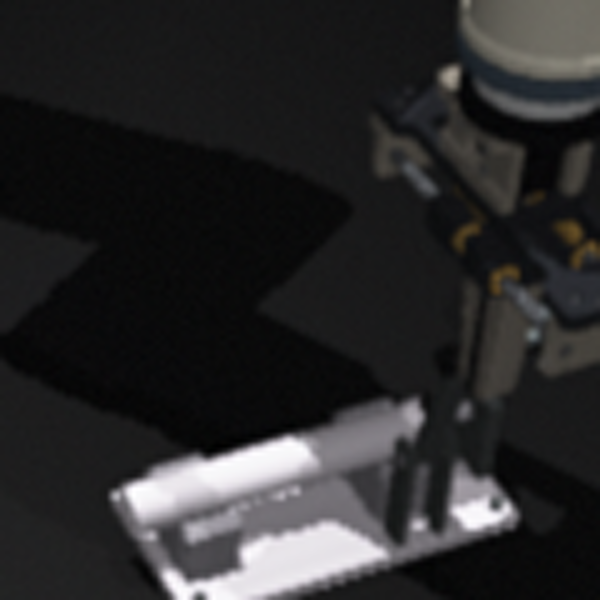

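```bash
for i in 1 2 3; do python3 -m pendant '[[[0,-1,0],[0,0,0],0],[[0,-2,0],[0,0,0],0],[[0,-3,0],[0,0,0],0],[[0,-4,0],[0,0,0],0]]' | grep -E "eef|force"; done
```

```text
eef_pos: [0.5713, 0.2007, 0.1779]
wrist_force: [4.3, -1.7, 3.0]
eef_pos: [0.5676, 0.2018, 0.1783]
wrist_force: [4.6, -1.7, 5.6]
eef_pos: [0.5627, 0.2027, 0.1775]
wrist_force: [3.3, -1.2, 4.1]
```

```bash
python3 -m pendant '[[[0,-3,0],[0,0,0],0],[[0,-6.5,0],[0,0,0],0],[[0,-10,0],[0,0,0],0],[[0,-13.5,0],[0,0,0],0],[[0,-17,0],[0,0,0],0],[[0,-20.5,0],[0,0,0],0],[[0,-24,1],[0,0,0],0],[[0,-27.5,2],[0,0,0],0],[[0,-31,3],[0,0,0],0],[[0,-34.5,4],[0,0,0],0],[[0,-38,5],[0,0,0],0],[[0,-41,6],[0,0,0],0]]'; python3 - <<'E'
from h import *
s=bot.state(); print(inh(s['eef_pos']),s['wrist_force'])
for n in("scene",):
    im=bot.camera(n); np.save(f"pics/{n}8.npy",im)
    r=(250,80,370,200)
    cv2.imwrite(f"pics/{n}8.png",cv2.resize(im[r[1]:r[3],r[0]:r[2],::-1],None,fx=5,fy=5,interpolation=cv2.INTER_CUBIC))
E
```

```text
time: 27.35
eef_pos: [0.5221, 0.2116, 0.1711]
orientation: [2.452, 1.963, 0.0]
wrist_force: [2.9, -0.6, 1.5]
gripper_width: 0.0006
[ 33.147   62.3033 171.1288] [ 2.9299 -0.647   1.4895]
```

View pics/scene8.png

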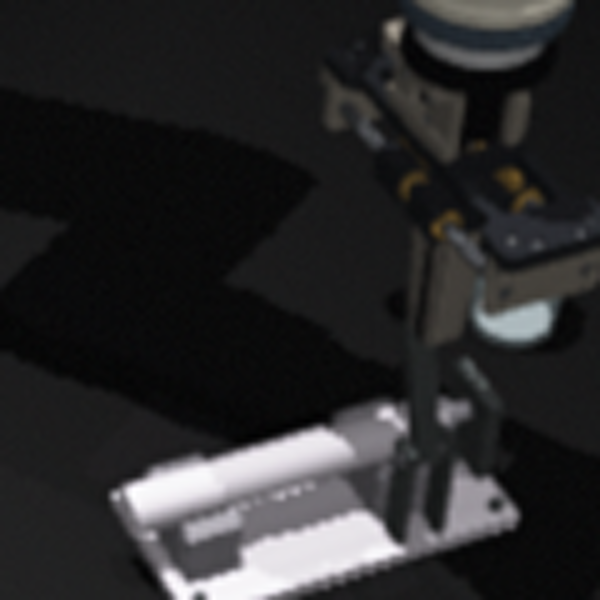

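```bash
python3 -m pendant '[[[0,-3,0.5],[0,0,0],0],[[0,-6,1],[0,0,0],0],[[0,-9,2],[0,0,0],0],[[0,-12,3],[0,0,0],0],[[0,-15,4],[0,0,0],0],[[0,-18,5],[0,0,0],0]]';python3 -m pendant '[[[0,-2.5,1.2],[0,0,0],0],[[0,-5,2.5],[0,0,0],0],[[0,-7,3.7],[0,0,0],0]]'; python3 - <<'E'
from h import *
s=bot.state(); print(inh(s['eef_pos']),s['wrist_force'])
for n in("scene",):
    im=bot.camera(n); np.save(f"pics/{n}9.npy",im)
    r=(250,80,370,200)
    cv2.imwrite(f"pics/{n}9.png",cv2.resize(im[r[1]:r[3],r[0]:r[2],::-1],None,fx=5,fy=5,interpolation=cv2.INTER_CUBIC))
E
```

```text
time: 27.9
eef_pos: [0.5048, 0.2155, 0.1661]
orientation: [2.452, 1.963, 0.001]
wrist_force: [3.5, -0.7, -1.6]
gripper_width: 0.0004
time: 28.15
eef_pos: [0.4981, 0.2171, 0.1626]
orientation: [2.452, 1.963, 0.001]
wrist_force: [3.4, -1.4, -0.8]
gripper_width: 0.0003
[  8.4402  62.3972 162.5882] [ 3.4338 -1.4173 -0.8116]
```

View pics/scene9.png

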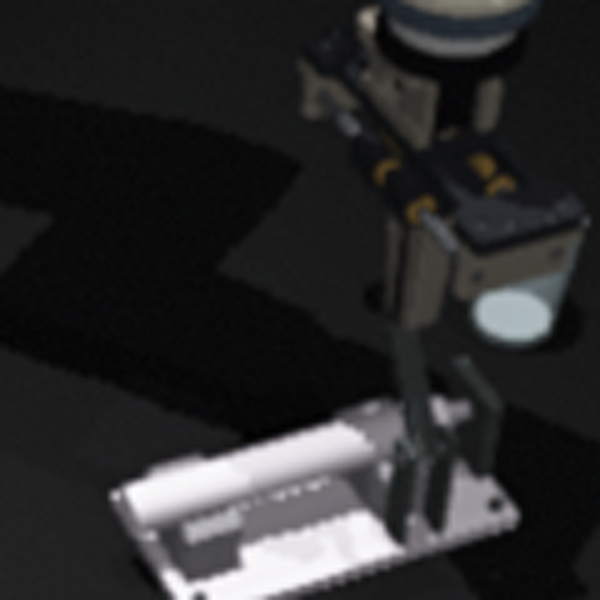

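```bash
python3 -m pendant '[[[0,-2.5,0.8],[0,0,0],0],[[0,-5,1.7],[0,0,0],0],[[0,-7.5,2.6],[0,0,0],0]]'|grep -E "eef|force"; python3 -m pendant '[[[0,-2.2,1.6],[0,0,0],0],[[0,-4.4,3.3],[0,0,0],0],[[0,-6.5,5],[0,0,0],0]]'|grep -E "eef|force"; python3 -m pendant '[[[0,-1.6,1.5],[0,0,0],0],[[0,-3.2,3],[0,0,0],0],[[0,-4.8,4.5],[0,0,0],0],[[0,-6.4,6],[0,0,0],0]]'|grep -E "eef|force"; python3 - <<'E'
from h import *
s=bot.state(); print(inh(s['eef_pos']),s['wrist_force'])
for n in("scene",):
    im=bot.camera(n); np.save(f"pics/{n}10.npy",im)
    r=(250,80,370,200)
    cv2.imwrite(f"pics/{n}10.png",cv2.resize(im[r[1]:r[3],r[0]:r[2],::-1],None,fx=5,fy=5,interpolation=cv2.INTER_CUBIC))
E
```

```text
eef_pos: [0.4908, 0.2187, 0.16]
wrist_force: [2.4, -1.6, -0.6]
eef_pos: [0.4844, 0.2202, 0.1549]
wrist_force: [3.6, -0.4, -0.1]
eef_pos: [0.4783, 0.2215, 0.1489]
wrist_force: [3.5, 0.1, -0.5]
[-11.7894  62.4314 148.8821] [ 3.5459  0.0948 -0.4618]
```

View pics/scene10.png

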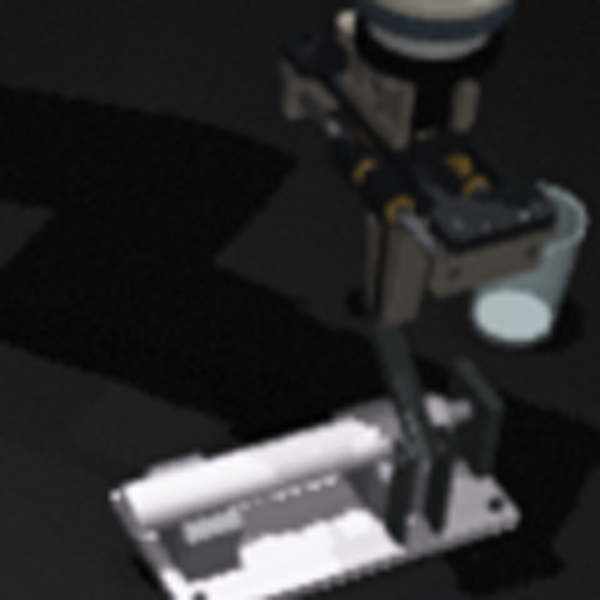

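```bash
python3 - <<'E'
from h import *
def plane(n,uv,y):
    o,d=ray(n,uv); a=inh(o); b=inh(o+d)-a
    return a+(y-a[1])/b[1]*b
p=lambda c:((c[0]+.5)/5-.5+250,(c[1]+.5)/5-.5+80)
for y in (47,): 
  P=plane("scene",p((360,302)),y); print(P,np.arctan2(P[2]-77,44-P[0]),np.hypot(P[2]-77,44-P[0]))
im=np.load("pics/scene10.npy")
cv2.imwrite("pics/s10z.png",cv2.resize(np.clip(im[120:180,300:360,::-1].astype(float)*2.2,0,255).astype(np.uint8),None,fx=10,fy=10,interpolation=cv2.INTER_CUBIC))
E
```

```text
[-19.3804  47.     141.7603] 0.7961662668586045 90.61442456034375
```

View pics/s10z.png

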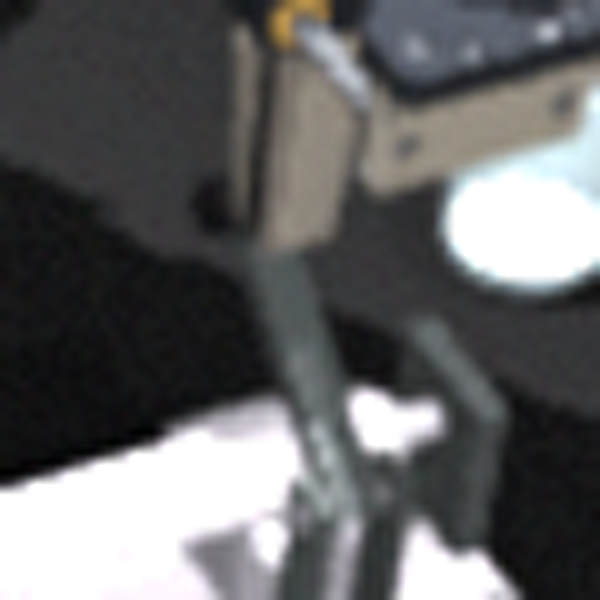

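```bash
python3 -m pendant '[[[0,0,-2],[0,0,0],0],[[0,0,-4],[0,0,0],0],[[0,-1,-5],[0,0,0],0],[[0,-2.5,-4.5],[0,0,0],0],[[0,-4,-3],[0,0,0],0]]'|grep -E "eef|force"; python3 -m pendant '[[[0,-1.5,1.2],[0,0,0],0],[[0,-3,2.4],[0,0,0],0],[[0,-4.3,4.2],[0,0,0],0],[[0,-5.6,6],[0,0,0],0]]'|grep -E "eef|force"; python3 -m pendant '[[[0,-1.5,1.8],[0,0,0],0],[[0,-3,3.7],[0,0,0],0]]'|grep -E "eef|force"; python3 - <<'E'
from h import *
s=bot.state(); print(inh(s['eef_pos']),s['wrist_force'])
im=bot.camera("scene"); np.save(f"pics/scene11.npy",im)
cv2.imwrite("pics/s11z.png",cv2.resize(np.clip(im[120:180,300:360,::-1].astype(float)*2.2,0,255).astype(np.uint8),None,fx=10,fy=10,interpolation=cv2.INTER_CUBIC))
E
```

```text
eef_pos: [0.4743, 0.2224, 0.1522]
wrist_force: [0.8, -0.6, 1.4]
eef_pos: [0.4691, 0.2236, 0.1459]
wrist_force: [2.4, -0.8, -0.2]
eef_pos: [0.4663, 0.2243, 0.1422]
wrist_force: [3.4, -0.5, 0.0]
[-24.1659  62.4992 142.1568] [ 3.3653 -0.503   0.0232]
```

View pics/s11z.png

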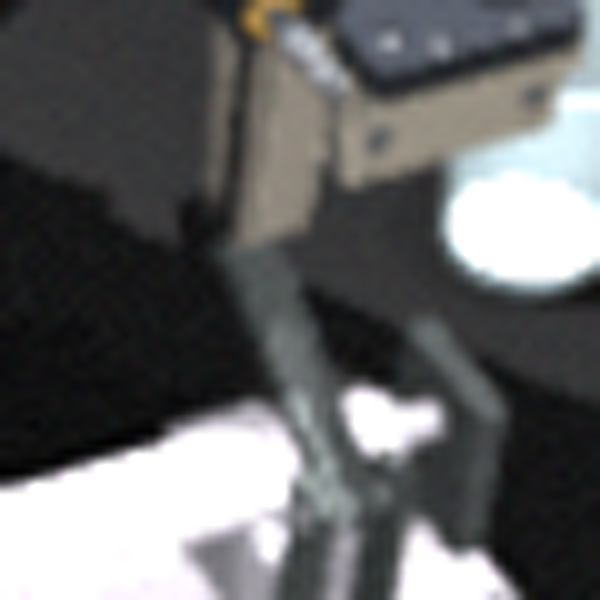

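```bash
python3 - <<'E'
from h import *
def plane(n,uv,y):
    o,d=ray(n,uv); a=inh(o); b=inh(o+d)-a
    return a+(y-a[1])/b[1]*b
p=lambda c:((c[0]+.5)/10-.5+300,(c[1]+.5)/10-.5+120)
for c,y in (((194,220),47),((215,205),47),((238,245),62),((255,243),52),((330,230),52)): 
  P=plane("scene",p(c),y); print(c,P,np.arctan2(P[2]-77,44-P[0]),np.hypot(P[2]-77,44-P[0]))
s=bot.state();t=s['eef_pos']; 
for off in ((0,-10),(-18,-10),(18,-10),(0,10)):
    w=hold(-24.2+off[0],62.5+off[1]); q=proj("scene",(w[0],w[1],t[2]-.014)); print(off,(q+.5-[300,120])*10-.5)
E
```

```text
(194, 220) [-32.2636  47.     126.0151] 0.5712308461930687 90.65653990819857
(215, 205) [-22.1904  47.     139.393 ] 0.7558742483541879 90.9618129982629
(238, 245) [-31.176  62.    112.499] 0.44117168360692466 83.13607616782964
(255, 243) [ -7.1147  52.     135.6584] 0.8540109127268208 77.80440833323242
(330, 230) [ 28.4793  52.     168.4036] 1.4025970572822193 92.71197473342477
(0, -10) [225.1159 227.3435]
(-18, -10) [195.4255 189.4555]
(18, -10) [255.3467 265.9211]
(0, 10) [287.5131 209.3299]
```

```bash
python3 -m pendant '[[[0,-1.3,2],[0,0,0],0],[[0,-2.6,4],[0,0,0],0],[[0,-3.8,6],[0,0,0],0],[[0,-5,8],[0,0,0],0]]'|grep -E "eef|force"; python3 -m pendant '[[[0,-1,2],[0,0,0],0],[[0,-2,4],[0,0,0],0],[[0,-3,6],[0,0,0],0],[[0,-4,8],[0,0,0],0]]'|grep -E "eef|force";  python3 - <<'E'
from h import *
s=bot.state(); print(inh(s['eef_pos']),s['wrist_force'])
im=bot.camera("scene"); np.save(f"pics/scene12.npy",im)
cv2.imwrite("pics/s12z.png",cv2.resize(np.clip(im[120:180,300:360,::-1].astype(float)*2.2,0,255).astype(np.uint8),None,fx=10,fy=10,interpolation=cv2.INTER_CUBIC))
E
```

```text
eef_pos: [0.4612, 0.2254, 0.1341]
wrist_force: [1.6, 0.2, 1.1]
eef_pos: [0.4572, 0.2262, 0.1261]
wrist_force: [1.5, -0.3, 1.1]
[-33.4141  62.4028 126.0695] [ 1.5329 -0.2981  1.06  ]
```

View pics/s12z.png

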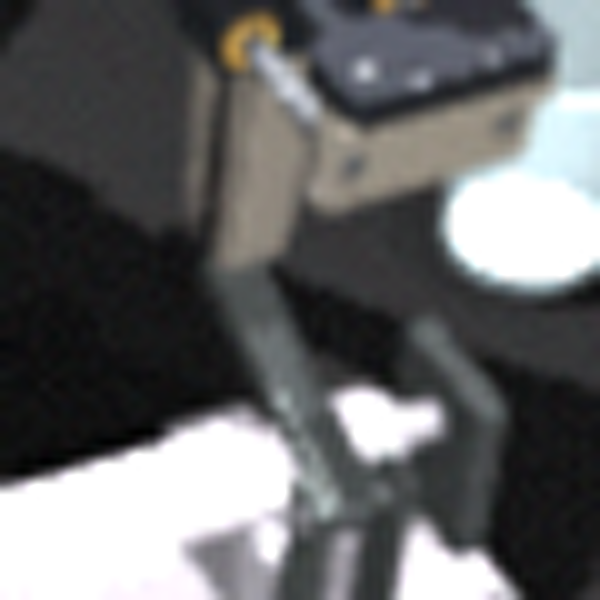

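```bash
python3 -m pendant '[[[0,-1,2],[0,0,0],0],[[0,-2,4],[0,0,0],0],[[0,-3,6],[0,0,0],0],[[0,-4,8],[0,0,0],0]]'|grep -E "eef|force"; python3 -m pendant '[[[0,-1,1.5],[0,0,0],0],[[0,-2,3],[0,0,0],0],[[0,-3,4.5],[0,0,0],0]]'|grep -E "eef|force";  python3 - <<'E'
from h import *
s=bot.state(); print(inh(s['eef_pos']),s['wrist_force'])
im=bot.camera("scene"); np.save(f"pics/scene13.npy",im)
cv2.imwrite("pics/s13z.png",cv2.resize(np.clip(im[120:180,300:360,::-1].astype(float)*2.8,0,255).astype(np.uint8),None,fx=10,fy=10,interpolation=cv2.INTER_CUBIC))
E
```

```text
eef_pos: [0.4534, 0.2271, 0.1181]
wrist_force: [2.1, -1.4, 1.6]
eef_pos: [0.4503, 0.2277, 0.1136]
wrist_force: [1.5, -0.2, 1.8]
[-40.4989  62.3632 113.5905] [ 1.5038 -0.1701  1.781 ]
```

View pics/s13z.png

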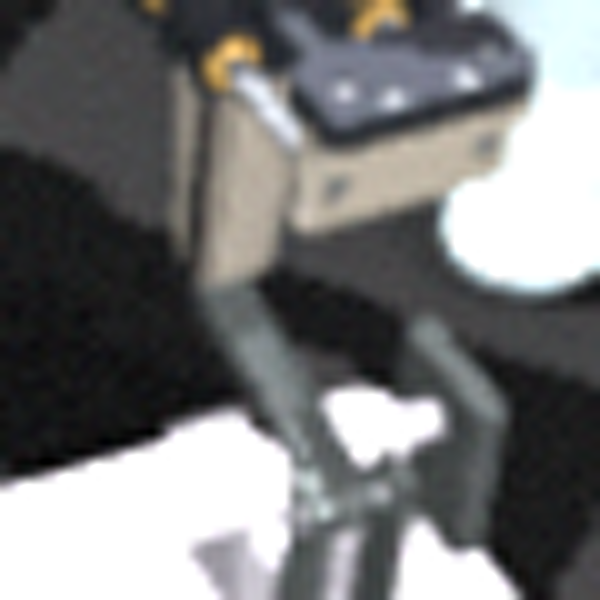

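```bash
python3 -m pendant '[[[0,1,-3],[0,0,0],0],[[0,0,-7],[0,0,0],0],[[0,-4,-8],[0,0,0],0],[[0,-7.5,-8],[0,0,0],0],[[0,-7.5,-6],[0,0,0],0],[[0,-7.5,-4],[0,0,0],0]]'|grep -E "eef|force"; for i in 1 2 3; do python3 -m pendant '[[[0,0,1],[0,0,0],0],[[0,0,2],[0,0,0],0]]'|grep -E "eef|force"; done
```

```text
eef_pos: [0.4429, 0.2294, 0.1177]
wrist_force: [-0.4, 0.6, -0.7]
eef_pos: [0.4431, 0.2293, 0.1155]
wrist_force: [-1.0, -0.2, -0.3]
eef_pos: [0.4432, 0.2293, 0.1136]
wrist_force: [-0.7, -0.0, 0.3]
eef_pos: [0.443, 0.2293, 0.1117]
wrist_force: [-0.8, 0.7, 1.8]
```

```bash
for i in 1 2 3 4; do python3 -m pendant '[[[0,0,0.7],[0,0,0],0],[[0,0,1.4],[0,0,0],0],[[0,0,2],[0,0,0],0]]'|grep -E "eef|force"; done;  python3 - <<'E'
from h import *
s=bot.state(); print(s['time'],inh(s['eef_pos']),s['wrist_force'])
im=bot.camera("scene"); np.save(f"pics/scene14.npy",im)
cv2.imwrite("pics/s14z.png",cv2.resize(np.clip(im[120:180,300:360,::-1].astype(float)*2.8,0,255).astype(np.uint8),None,fx=10,fy=10,interpolation=cv2.INTER_CUBIC))
E
```

```text
eef_pos: [0.4431, 0.2293, 0.1097]
wrist_force: [-2.5, 0.8, 2.9]
eef_pos: [0.4432, 0.2293, 0.1077]
wrist_force: [-1.3, 0.3, 2.3]
eef_pos: [0.4432, 0.2293, 0.1057]
wrist_force: [-2.1, -0.1, 1.7]
eef_pos: [0.4432, 0.2293, 0.1037]
wrist_force: [-1.4, 0.1, 2.4]
33.4 [-47.7508  62.4111 103.6946] [-1.4476  0.107   2.3899]
```

View pics/s14z.png

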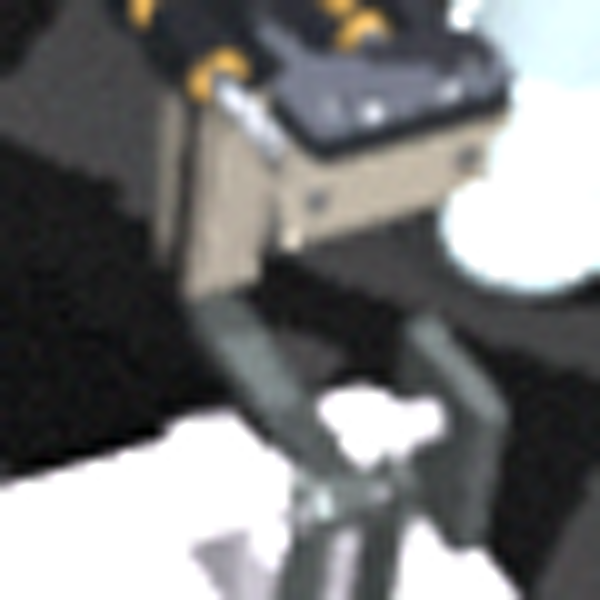

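```bash
for i in 1 2 3 4 5; do python3 -m pendant '[[[0,0,0.5],[0,0,0],0],[[0,0,1],[0,0,0],0]]'|grep -E "eef|force"; done
```

```text
eef_pos: [0.4432, 0.2293, 0.1027]
wrist_force: [-2.7, -0.4, 1.5]
eef_pos: [0.4432, 0.2293, 0.1017]
wrist_force: [-2.2, 0.8, 2.1]
eef_pos: [0.4432, 0.2293, 0.1007]
wrist_force: [-2.6, -0.1, 2.3]
eef_pos: [0.4432, 0.2293, 0.0997]
wrist_force: [-2.4, 0.9, 2.4]
eef_pos: [0.4432, 0.2293, 0.0988]
wrist_force: [-3.8, -0.4, 6.4]
```

```bash
for i in 1; do python3 -m pendant '[[[0,0,0.2],[0,0,0],0],[[0,0,0.2],[0,0,0],0]]'|grep -E "eef|force"; done
```

```text
eef_pos: [0.4432, 0.2294, 0.0988]
wrist_force: [-2.8, 0.7, 6.3]
```

```bash
for i in 1 2; do python3 -m pendant '[[[0,0,0.15],[0,0,0],0],[[0,0,0.15],[0,0,0],0]]'|grep -E "eef|force"; done
```

```text
eef_pos: [0.4432, 0.2294, 0.0987]
wrist_force: [-3.1, -0.4, 7.0]
eef_pos: [0.4432, 0.2294, 0.0986]
wrist_force: [-3.5, -0.1, 8.2]
```

```bash
python3 -m pendant '[[[0,0,0.1],[0,0,0],0],[[0,0,0.15],[0,0,0],0],[[0,0,0.15],[0,0,0],0],[[0,0,0.15],[0,0,0],0]]'|grep -E "eef|force"; python3 -m pendant '[[[0,0,-0.3],[0,0,0],0],[[0,0,-0.6],[0,0,0],0],[[0,0,-0.9],[0,0,0],0],[[0,0,-1.2],[0,0,0],0]]'|grep -E "eef|force"; python3 -m pendant '[[[0,0,-1],[0,0,0],0],[[0,0,-2],[0,0,0],0],[[0,0,-3],[0,0,0],0]]'|grep -E "eef|force"; python3 -m pendant '[[[0,0,-5],[0,0,0],0],[[0,0,-20],[0,0,0],0],[[0,0,-40],[0,0,0],0],[[0,0,-65],[0,0,0],0],[[0,0,-90],[0,0,0],0],[[-20,0,-110],[0,0,0],0],[[-55,0,-120],[0,0,0],0],[[-90,0,-120],[0,0,0],0],[[-125,0,-120],[0,0,0],0],[[-150,0,-120],[0,0,0],0],[[-162,0,-120],[0,0,0],0],[[-165,0,-120],[0,0,0],0]]'
python3 - <<'E'
from h import *
for n in("scene","top"):
    im=bot.camera(n); np.save(f"pics/{n}15.npy",im)
    r=(250,110,370,210) if n=="scene" else (160,140,260,220)
    cv2.imwrite(f"pics/{n}15.png",cv2.resize(np.clip(im[r[1]:r[3],r[0]:r[2],::-1].astype(float)*(2 if n=="scene" else 1),0,255).astype(np.uint8),None,fx=6,fy=6,interpolation=cv2.INTER_CUBIC))
    cv2.imwrite(f"pics/{n}15f.png",cv2.resize(im[:,:,::-1],(800,600)))
E
```

```text
eef_pos: [0.4432, 0.2294, 0.0986]
wrist_force: [-4.4, 0.4, 9.9]
eef_pos: [0.4436, 0.2294, 0.0993]
wrist_force: [-0.1, 0.5, -0.5]
eef_pos: [0.4433, 0.2293, 0.1023]
wrist_force: [0.6, -0.4, -0.7]
time: 36.7
eef_pos: [0.4064, 0.0667, 0.2228]
orientation: [2.453, 1.96, 0.001]
wrist_force: [-0.3, 0.0, -0.3]
gripper_width: 0.0003
```

View pics/scene15.png

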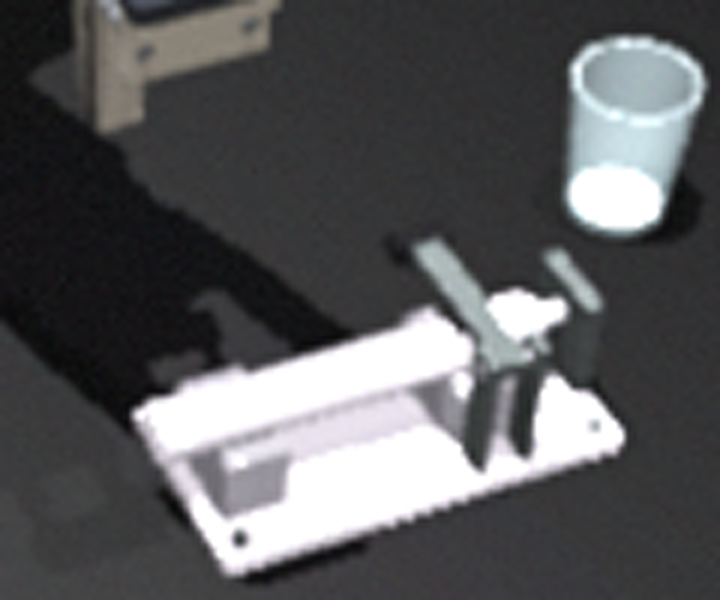

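View pics/top15.png

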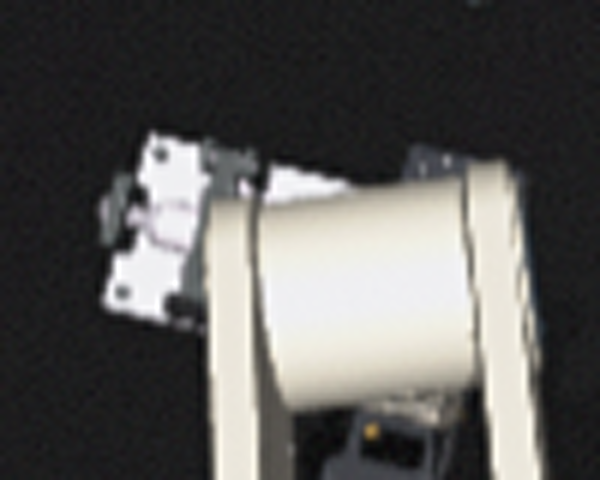

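View pics/scene15f.png

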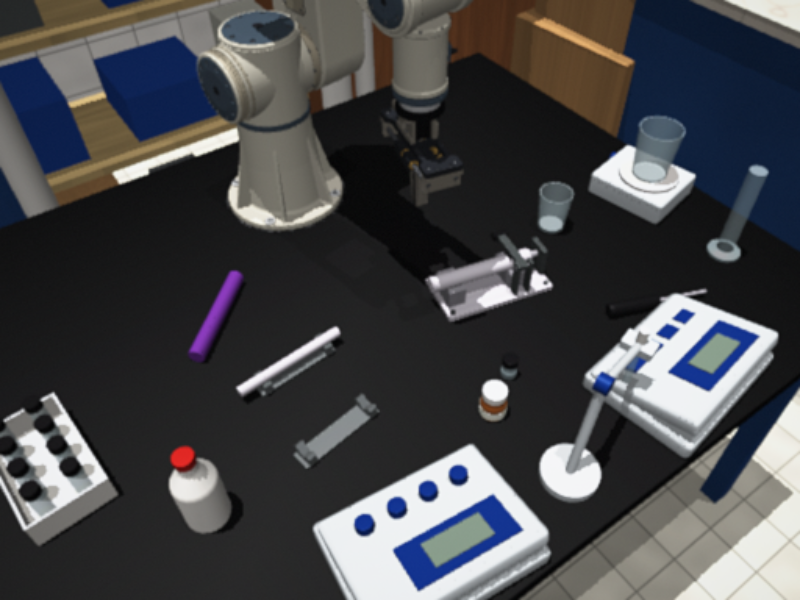

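```bash
python3 - <<'E'
from h import *
s=bot.state(); print(s['time'],s['wrist_force'],s['qd'])
print(bot.sign_off())
E
```

```text
36.8 [ 0.5024 -0.15   -0.1846] [ 0.0259  0.0148 -0.0114  0.0051 -0.004   0.0119]
the job is handed in; nothing more can be done
None
```

The job is done and handed in at 36.8 s of the 72 s allowed; sign-off reported no verdict.

- **Lowering:** I lowered the thick bar into the Vs in small steps. The first contact was about 1 mm too far to holder +x and read 19 N at the wrist. I backed off, shifted and reseated it at about 6 N, then released it at seat height, and the wrist force returned to zero.
- **End stop:** I pushed the bar's -y end with closed fingers and held it against the stop at 10 to 11 N (wrist) for well over half a second. About 2 to 3 N of that is friction in the Vs. After backing off, a gentle re-approach came to within about 0.4 mm of the flush position without meeting the bar, so it had not sprung back by more than that.
- **Clamp:** I swung the clamp arm over and rode the handle down its arc to 9.9 N vertical (about 4 N sideways), which puts roughly 14 N under the pad by the stated ratio. It stayed down after release.

**Last checks:** The final pictures show the clamp level on the bar, the bar at the stop in the Vs, and the thin bar and other things apparently where they were. I did not feel for the spring pin again after clamping; that rests on the earlier touch check and the picture. Nothing failed outright. One disagreement remained: during the clamp swing, the handle position judged from contact differed from the given geometry by about 5 to 7 mm, probably because the fingertips are thinner than I assumed.

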